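# Hold the bean dispenser's sprung shutter half open over the raised cup

## Robot

A 6-joint arm with a two-finger parallel gripper is mounted at the origin on a cart in front of the work surface, level with it; the furniture and walls round the work are solid. World frame = base frame: x ahead of the robot, y to its left, z up, the work surface at z = 0. Lengths are in mm, angles in rad, forces in N, time in s.
With the tool pointing down it reaches from about 350 to 875 mm from the base axis. Payload 4.2 kg.
Tool frame: the origin (TCP) lies at the very end of the fingers, on their centre line; the grasp point (between the pads) lies arm.grip_depth behind it (arm.grip_depth is the distance from the TCP to the grasp point, in mm); x points along the fingers, y is the direction in which the jaws open and shut, and the axes are right-handed (so a half turn about x gives the same grasp; the last joint's range is limited). The gripper opens to 85 mm and grips with 20 to 120 N. Pads are 22 mm wide; open, the fingers measure 114 mm over their backs; the gripper's body (76 mm by 85 mm) begins 54 mm behind the grasp point. The pads swing forward as they close: fully open they stand 13 mm farther back than shut.
Start: joints at [-0.862, 0.385, 0.008, 0, -1.194, -0.259], TCP at [271.752, -562.805, 200.712] pointing down, gripper open.
Joint ranges: [-3.14, 3.14], [-1.21, 2.06], [-1.07, 1.41], [-3.16, 2.05], [-2.99, -0.16], [-3.1, 3.1]. Speed limits (rad/s): [2.79, 2.79, 3.14, 3.14, 3.14, 3.14].

## Interface

Orientations are given as a unit quaternion [x, y, z, w].
In Python, from bench import arm, get_image, models gives the robot as it stands.
- The arm moves only by the tool arm_command, never from a script. Its argument "rows" is a list of rows, each an object of numbers: "dx", "dy", "dz": the shift along the tool's x, y, z in m; "wx", "wy", "wz": the turn, a rotation vector about the tool's x, y, z in degrees; "gripper": the closure, from -1 (fully open) to 1 (shut). A call has exactly 8 rows; each row is the pose to reach, as a shift and turn from the pose measured when the call began, along the tool's axes at that moment; what a row does not reach only later rows make up. A row lasts 1/10 s, in which the tool goes at most 50 mm and 8.59 degrees, less where a joint would pass 70% of its speed; a pose out of reach is approached as far as the arm can. A call with a gripper value outside its range is refused whole. The fingers move at their own pace and stop on an object; the grip force is fixed at half the most. Time passes only in rows, so rows that repeat a pose let the fingers close, or fill a call up. It gives the time, the measured TCP pose, the force and the opening at its end, in the units of the state.
- arm.read_state(): the state, without advancing time (a new reading comes with each control period).
- get_image(name): name is "scene" or "top" or "wrist"; returns a dict with "img" (420x560x3 uint8, red, green, blue), "K" (3x3 intrinsics, pixels), "rvec" (rotation vector, rad) and "tvec" (3), from world to camera coordinates, as OpenCV has them; the wrist camera has in their place "T_tool_cam" (4x4, takes a point from camera to tool coordinates, whose origin is the TCP and whose axes are the tool frame's). Camera axes: x right, y down, z forward; pixel columns grow to the right and rows downward; lengths in mm; the calibration is good to about 2 mm. A picture is of the moment at which its call begins: read the wrist's pose just before it. There is no depth.
- arm.job_done(): hands the job in, once; it reports no verdict.
Trained networks look in the newest picture that a camera, given by its name, has taken for a name from the list of things; names that differ only in an ending like _2 or _b are one class to them, and where a whole thing is asked for, a point or a joint stands for the part that bears it (a point fixed in the world has none). Each returns a list of dicts, best first, with "conf" (0 to 1); they miss things now and then, are a little off and sometimes report something else, mostly with a low value. They report only what shows in the picture. A call takes as long as a camera call.
- models.cut_out(camera, query): "mask" (420x560 bool, what is visible of it) and "extent" ([left, top, right, bottom] in pixels, round what is visible of it).
The state is a dict: "clock": time; "joints": joint angles; "joint_vel": joint speeds; "joint_efforts": joint torques, N m; "position": TCP position; "ee_rot": TCP orientation; "contact_force": force on the tool from outside, world axes, zero at the start; "wrist_torque": the same for the moment, N m; "gripper_width": finger opening in mm.
Only numpy, scipy, OpenCV 4.12 (cv2) and the standard library are available. Lean on these libraries where they do the work, as an engineer would, in place of code of your own. Each camera call takes 0.05 s, during which the arm holds its last target.

## Task

The empty bean dispenser is to be brushed out over its cup. Turn the dispenser's handwheel clockwise until the pointer on its rim lines up with the fixed mark facing you, which raises the cup under the spout; only then draw the sprung shutter out to the half-way mark on its rail, never anywhere near fully open, and keep holding it there: the program finishes with the gripper still holding the shutter half open. Leave the loose things standing round the dispenser where they are.

Things in the scene. Friction and masses are not known exactly. Their poses are not given: they have to be found in the camera images.
- dispenser: Fixed bean dispenser on a grey foot, white round hopper (90 mm across, lid top at z 254 mm) over a spout and a small white cup on a lifting stand. Origin on the table under the hopper's middle; z up, front = its own -x (to the robot), +y its left. Shutter rails run from the hopper along +y (top at z 152 mm, end y 226 mm); handwheel axis at x -20, y -165 mm. Place and yaw vary.
- handwheel (a joint): Angle of the handwheel (rad) about its upright axis; grows CLOCKWISE seen from above; it starts at 0 to 0.5, the pointer meets the mark at 2.90, stop at 3.5. Stiff to turn (about 0.12 N m), stays where it is left; 1 rad raises the cup by 12 mm, to 35 mm at the mark.
- wheel_grip (a point): On the wheel's axis, in the middle of the black grip bar on the handwheel's hub. Bar 50 mm long, 16 thick, 30 high; its top is 11 mm above this point, hub top (30 mm across) 17 mm below, rim and spokes (rim 99 mm across) 21 mm below. The bar's long side lies along the line from the axis to the pointer; it turns with the wheel and can be regrasped from above.
- wheel_pointer (a point): Tip of the small steel pointer on the handwheel's rim, 57 mm from the axis; goes round with the wheel.
- wheel_mark (a point): The fixed black mark on an aluminium post just outside the rim, 66 mm from the wheel's axis on the dispenser's front side (its own -x); the wheel is set when the pointer points at it.
- shutter (a joint): Travel of the shutter (m): 0 shut, 0.06 fully out, 0.03 half. It slides along the dispenser's own +y. A spring pulls it shut: about 4 N shut, 10 N at half, 16 N fully out; it closes itself when let go.
- shutter_grip (a point): Middle of the upper part of the shutter's upright black handle: 26 mm wide across the travel (dispenser's x), 14 mm thick along the travel (dispenser's y); its top lies 18 mm above this point, the plate it stands on 30 mm below. When shut the handle is 80 mm from the hopper's side; it moves with the shutter.
- half_mark (a point): The dark lug on the front of the front rail beside the long middle line of the scale: the handle's middle and the shutter's small index finger are level with it (same y in the dispenser's frame) when the shutter is at half travel.
- tamper: Coffee tamper with wooden handle, 58 mm across, 94 mm high, bystander in front of the dispenser; origin at its underside's centre.
- cocoa_shaker: White shaker, 61 mm across, 82 mm high, bystander in front of the dispenser; origin at its underside's centre.
- cup_left_0: Dark cup with a handle, 63x93x53 mm, bystander in front of the dispenser; origin at its underside's centre.
- salt_tub: Low white tub, 71 mm across, 32 mm high, bystander behind the dispenser; origin at its underside's centre.
- spice_jar: Small jar, 44 mm across, 90 mm high, bystander behind the dispenser, to the right; origin at its underside's centre.
- timer: Flat kitchen timer, 58x64x16 mm, bystander behind the dispenser, to the left; origin at its underside's centre.

How it is judged (in metres and radians):
On the way, in this order (a step that is already met when the one before it is completed fails the run):
1. the handwheel's pointer stands at the mark, the shutter still shut (value of joint handwheel between 2.75 and 3.05 rad and value of joint shutter below 0.008 m), for 0.3 s.
2. the shutter is held at half travel (value of joint shutter between 0.024 and 0.036 m and contact force between the fingers and shutter above 3 N), for 1 s.
At the end, for the whole second after the job is handed in: The handwheel stands within 0.15 rad of the mark (2.75 to 3.05 rad) and the fingers hold the shutter, still, within 6 mm of half travel (24 to 36 mm), pressing on it with more than 3 N, through the last second (all of step 2 and value of joint handwheel between 2.75 and 3.05 rad and velocity of joint shutter between -0.02 and 0.02 m/s); the arm keeps its last pose, push and grip.
It fails at once if the shutter is drawn out more than 10 mm while the handwheel is not at its mark (value of joint shutter above 0.01 m and (value of joint handwheel below 2.7 rad or value of joint handwheel above 3.1 rad)).
It fails at once if the shutter is pulled out more than 50 mm, near fully open (value of joint shutter above 0.05 m).
It fails at once if a bystander is shoved more than 30 mm or knocked over (distance of any of tamper, cocoa_shaker, cup_left_0, salt_tub, spice_jar, timer from where it was at the start of the episode above 0.03 m or angle between any of tamper, cocoa_shaker, cup_left_0, spice_jar's own z axis and vertical above 0.5 rad).
It also fails if it takes over 72 s, if anything falls off the work surface, if the arm or the gripper's body presses on something with over 40 N, if the wrist force passes 120 N, or if a joint passes its speed limit or range.

## Working session

There is one attempt and no reset: what is moved stays moved. The work goes in short steps, Python scripts to look and compute and a tool call to move; the robot and the scene stay as the last step left them, time stands still between calls to the robot, and variables do not carry over. Pictures are saved under pics/ and viewed, and the job is handed in when it is done.

Besides the shell and the picture viewer there is one more tool, called after "Request:" by a JSON object that holds its "api" and its "payload". arm_command: Moves the arm, as the interface text tells. Its arguments: {"type":"object","properties":{"rows":{"type":"array"}},"required":["rows"]}

```bash
ls; mkdir -p pics; python3 - <<'E'
from bench import arm,get_image,models
import cv2,numpy as np
s=arm.read_state();print({k:np.round(v,3).tolist() for k,v in s.items()}, arm.grip_depth)
for n in ["scene","top","wrist"]:
    d=get_image(n);cv2.imwrite(f"pics/a_{n}.png",d["img"][:,:,::-1])
    print(n,{k:np.round(v,3).tolist() for k,v in d.items() if k!="img"})
E
```

```text
pics
{'clock': 0.0, 'joints': [-0.862, 0.386, 0.007, -0.0, -1.194, -0.259], 'joint_vel': [0.001, -0.001, -0.001, 0.0, -0.0, 0.0], 'joint_efforts': [-0.001, -39.229, 18.84, 4.186, -0.005, -0.0], 'position': [271.451, -562.255, 199.61], 'ee_rot': [-0.157, 0.69, 0.158, 0.689], 'contact_force': [-0.304, 0.124, -0.697], 'wrist_torque': [-0.014, 0.007, 0.022], 'gripper_width': 85.505} 18.700000000000003
scene {'K': [[463.864, 0.0, 282.823], [0.0, 463.864, 207.518], [0.0, 0.0, 1.0]], 'rvec': [2.427, -0.581, 0.178], 'tvec': [-470.94, 325.687, 779.709]}
top {'K': [[482.039, 0.0, 274.289], [0.0, 482.039, 208.37], [0.0, 0.0, 1.0]], 'rvec': [2.131, -2.121, 0.227], 'tvec': [48.275, 571.634, 1101.673]}
wrist {'K': [[362.488, 0.0, 276.355], [0.0, 362.488, 208.127], [0.0, 0.0, 1.0]], 'T_tool_cam': [[0.0, -0.286, 0.958, -172.297], [1.0, 0.001, 0.0, -1.314], [-0.001, 0.958, 0.286, -72.03], [0.0, 0.0, 0.0, 1.0]]}
```

View pics/a_scene.png

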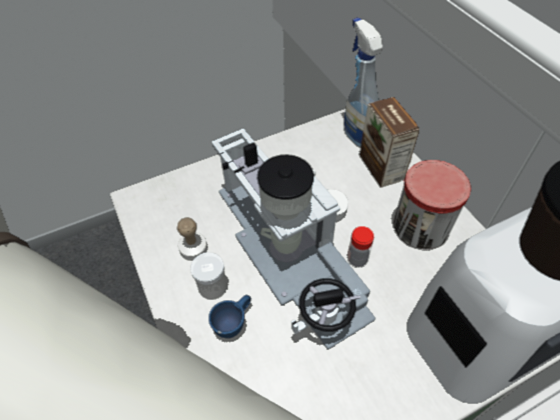

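View pics/a_top.png

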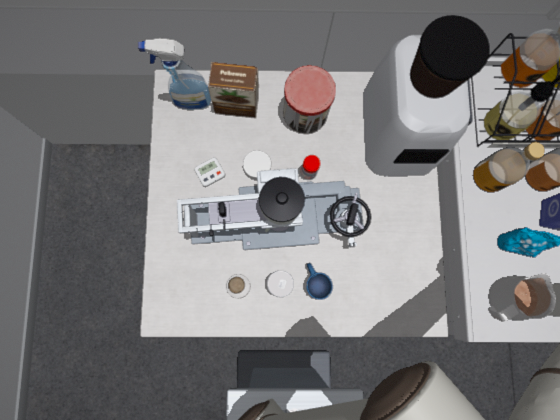

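```bash
python3 - <<'E'
from bench import arm,get_image,models
import cv2,numpy as np
for n in ["scene","top"]:
  for q in ["dispenser","handwheel","wheel_grip","wheel_pointer","wheel_mark","shutter","shutter_grip","half_mark","tamper","cocoa_shaker","cup_left_0","spice_jar","timer","salt_tub"]:
    try:
      r=models.cut_out(n,q)
      for x in r[:2]:
        ys,xs=np.nonzero(x["mask"]);print(n,q,round(x["conf"],2),np.round(x["extent"],1),len(xs),xs.mean().round(1),ys.mean().round(1))
    except Exception as e: print(n,q,e)
E
```

```text
scene dispenser 0.94 [214.  125.4 377.5 346.6] 17777 292.2 237.0
scene dispenser 0.73 [190.3 253.3 225.1 299. ] 1341 208.9 275.2
scene handwheel 0.73 [297.  275.5 362.  332.9] 1634 328.0 302.9
scene handwheel 0.66 [212.7 128.9 376.3 344.7] 17573 292.5 237.3
scene wheel_grip 0.74 [299.2 279.4 359.5 329.1] 1649 327.8 303.7
scene wheel_pointer 0.84 [297.  279.4 358.4 330.5] 1791 327.1 302.7
scene wheel_mark 0.62 [212.2 126.  378.9 349.5] 17717 292.1 236.8
scene shutter 0.8 [233.9 143.3 264.4 197.5] 782 249.2 164.6
scene shutter_grip 0.76 [231.9 142.9 263.9 197.1] 770 249.1 164.5
scene half_mark 0.93 [212.3 131.2 374.9 345.6] 17772 292.3 237.2
scene tamper 0.79 [177.5 218.3 207.1 258.7] 963 189.9 239.3
scene cocoa_shaker 0.74 [186.7 252.9 228.4 300.1] 1369 208.8 275.2
scene cup_left_0 0.88 [207.9 294.5 248.4 340.1] 1269 228.2 316.5
scene cup_left_0 0.22 [235.9 144.9 264.9 195.4] 729 249.1 164.8
scene timer 0.58 [189.8 254.6 229.9 299.7] 1289 208.8 275.4
scene timer 0.5 [298.4 278.1 359.5 330.3] 1651 327.5 303.5
scene salt_tub 0.77 [327.5 188.  347.9 217.9] 258 339.3 200.8
scene salt_tub 
[... 396 characters left out ...]
0.1 239.1] 1011 350.3 216.5
top wheel_mark 0.82 [174.4 169.7 373.1 250.2] 10601 275.6 212.8
top shutter 0.8 [207.7 194.7 267.5 225.2] 1146 235.0 211.7
top shutter_grip 0.86 [210.2 199.  265.2 229.1] 1182 234.7 212.1
top half_mark 0.63 [176.5 168.2 371.8 249.2] 10608 275.8 212.8
top half_mark 0.25 [244.2 150.4 271.1 178.4] 528 256.4 162.4
top tamper 0.73 [225.8 275.7 250.2 303.4] 477 237.9 286.1
top cocoa_shaker 0.7 [264.7 268.8 294.3 299.3] 562 280.3 283.6
top cup_left_0 0.74 [304.5 264.4 334.9 301.7] 661 318.3 284.7
top spice_jar 0.71 [300.  152.8 322.7 181.8] 392 310.0 167.3
top timer 0.68 [194.5 159.4 222.8 188. ] 555 209.8 171.8
top salt_tub 0.86 [239.8 152.  272.8 179.7] 590 255.7 162.8
```

```bash
python3 - <<'E'
import cv2
a=cv2.imread("pics/a_top.png")[160:260,170:380];cv2.imwrite("pics/z_top.png",cv2.resize(a,None,fx=3.8,fy=3.8,interpolation=cv2.INTER_CUBIC))
a=cv2.imread("pics/a_scene.png");cv2.imwrite("pics/z_s1.png",cv2.resize(a[265:355,280:380],None,fx=6,fy=6,interpolation=cv2.INTER_CUBIC))
cv2.imwrite("pics/z_s2.png",cv2.resize(a[120:240,205:345],None,fx=5,fy=5,interpolation=cv2.INTER_CUBIC))
E
```

```text
(no output)
```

View pics/z_top.png

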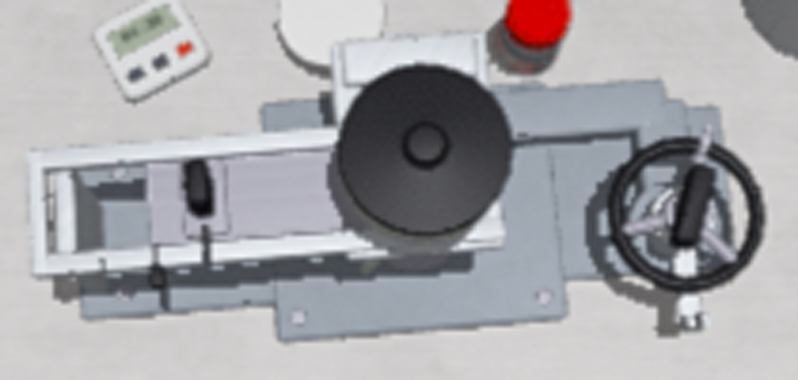

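View pics/z_s1.png

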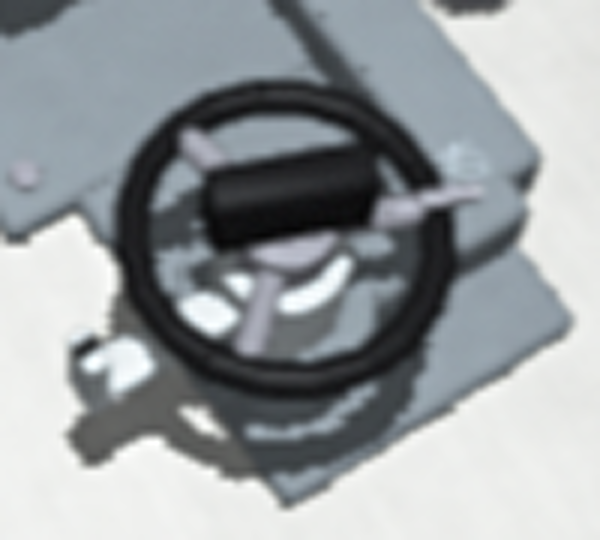

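View pics/z_s2.png

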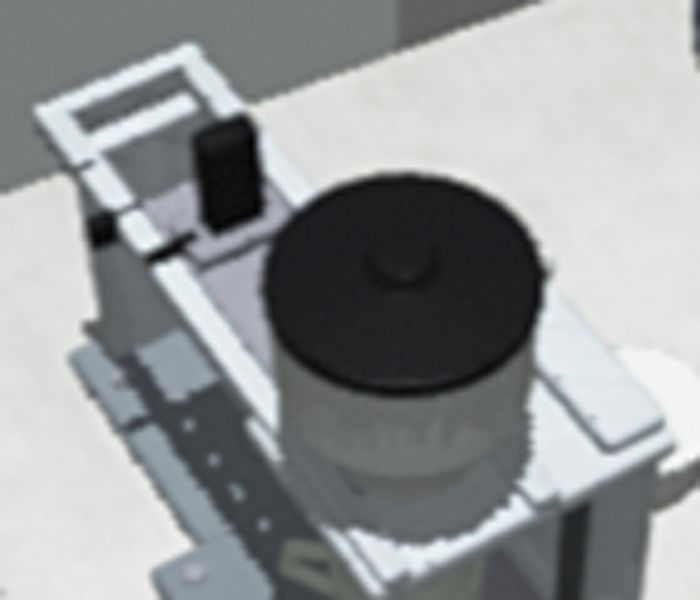

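```bash
cat > h.py <<'E'
import numpy as np,cv2
from scipy.optimize import least_squares
from scipy.spatial.transform import Rotation as R
C={"scene":(np.array([[463.864,0,282.823],[0,463.864,207.518],[0,0,1]]),None),}
def cams():
    from bench import get_image
    o={}
    for n in ["scene","top"]:
        d=get_image(n);o[n]=(np.array(d["K"]),np.array(d["rvec"]).ravel(),np.array(d["tvec"]).ravel())
    return o
def proj(c,P): return cv2.projectPoints(np.atleast_2d(np.asarray(P,float)),c[1],c[2],c[0],None)[0][:,0]
def tri(cs,p):
    Pm=[c[0]@np.c_[cv2.Rodrigues(c[1])[0],c[2]] for c in cs]
    X=cv2.triangulatePoints(Pm[0],Pm[1],np.array(p[0],float).reshape(2,1),np.array(p[1],float).reshape(2,1));return (X[:3]/X[3]).ravel()
def onz(c,p,z):
    Rm=cv2.Rodrigues(c[1])[0];o=-Rm.T@c[2];d=Rm.T@np.linalg.inv(c[0])@np.array([p[0],p[1],1.]);return o+d*(z-o[2])/d[2]
E
python3 - <<'E'
from h import *
c=cams();cs=[c["scene"],c["top"]]
import pickle;pickle.dump(c,open("c.pkl","wb"))
P={"rim":((327.7,304.8),(350.7,216.3)),"ptr":((360.3,296.7),(356.3,193.2)),"lid":((285.5,176.8),(281.8,199.7)),
"railF":((212.6,141.6),(178.7,232.4)),"railB":((243.6,129),(177.9,200)),"mark":((294.5,323.3),(351.6,244.7)),"htop":((250.4,145.6),(222,204.5))}
for k,p in P.items():
    X=tri(cs,p);print(k,X.round(1),[(proj(a,X)[0]-b).round(1).tolist() for a,b in zip(cs,p)])
    if k=="lid": print(onz(cs[0],p[0],254),onz(cs[1],p[1],254))
    if k[:4]=="rail": print(onz(cs[0],p[0],152),onz(cs[1],p[1],152))
E
```

```text
rim [ 548.7 -127.7   83.6] [[-0.4, 0.1], [0.1, -0.3]]
ptr [ 603.6 -141.8   88.5] [[-0.7, 0.2], [0.1, -0.5]]
lid [553.7  38.7 241.1] [[-0.7, 0.3], [0.1, -0.6]]
[550.00487921  28.42483483 254.        ] [549.79906383  39.31550464 254.        ]
railF [499.5 259.2 153.1] [[-0.9, 0.3], [0.1, -0.8]]
[501.74156633 260.38939776 152.        ] [497.91359943 259.59726622 152.        ]
railB [570.5 263.9 153.2] [[-0.5, 0.2], [0.1, -0.4]]
[572.03752448 265.23862514 152.        ] [569.73189806 264.31090093 152.        ]
mark [ 483.5 -129.2   77.4] [[-0.9, 0.3], [0.1, -0.6]]
htop [547.2 162.4 207.3] [[0.9, -0.3], [-0.1, 0.8]]
```

```bash
python3 - <<'E'
from h import *
from bench import arm
s=arm.read_state()
M=R.from_quat(s["ee_rot"]).as_matrix();print(M.round(3));print(np.degrees(np.arctan2(M[1],M[0])))
import pickle;c=pickle.load(open("c.pkl","rb"))
# machine, items approx on table
for n,p in {"mach_bl":(372,165),"mach_br":(455,175),"spice":(310,172),"salt":(256,165),"tamper":(238,288),"shaker":(281,287),"cup":(319,287),"timer":(210,172)}.items(): print(n,onz(c["top"],p,20).round(0))
E
```

```text
[[-0.    -0.435  0.901]
 [ 0.     0.901  0.435]
 [-1.     0.    -0.   ]]
[156.35906612 115.77312917  25.77312919]
mach_bl [ 692. -197.   20.]
mach_br [ 667. -406.   20.]
spice [672. -39.  20.]
salt [690.  97.  20.]
tamper [384. 137.  20.]
shaker [386.  34.  20.]
cup [387. -58.  20.]
timer [670. 212.  20.]
```

Request:
{"api": "arm_command", "payload": {"rows": [{"dy":0.017,"dz":0.027,"wx":-8,"gripper":-1},{"dy":0.034,"dz":0.055,"wx":-16,"gripper":-1},{"dy":0.051,"dz":0.082,"wx":-24,"gripper":-1},{"dy":0.068,"dz":0.109,"wx":-32,"gripper":-1},{"dy":0.085,"dz":0.137,"wx":-40,"gripper":-1},{"dy":0.102,"dz":0.164,"wx":-48,"gripper":-1},{"dy":0.119,"dz":0.191,"wx":-56,"gripper":-1},{"dy":0.136,"dz":0.219,"wx":-64,"gripper":-1}]}}

```text
validation failed for argument at $.ro...
```

Request:
{"api": "arm_command", "payload": {"rows": [{"dx":0.0,"dy":0.017,"dz":0.027,"wx":-8.0,"wy":0.0,"wz":0.0,"gripper":-1.0},{"dx":0.0,"dy":0.034,"dz":0.055,"wx":-16.0,"wy":0.0,"wz":0.0,"gripper":-1.0},{"dx":0.0,"dy":0.051,"dz":0.082,"wx":-24.0,"wy":0.0,"wz":0.0,"gripper":-1.0},{"dx":0.0,"dy":0.068,"dz":0.109,"wx":-32.0,"wy":0.0,"wz":0.0,"gripper":-1.0},{"dx":0.0,"dy":0.085,"dz":0.137,"wx":-40.0,"wy":0.0,"wz":0.0,"gripper":-1.0},{"dx":0.0,"dy":0.102,"dz":0.164,"wx":-48.0,"wy":0.0,"wz":0.0,"gripper":-1.0},{"dx":0.0,"dy":0.119,"dz":0.191,"wx":-56.0,"wy":0.0,"wz":0.0,"gripper":-1.0},{"dx":0.0,"dy":0.136,"dz":0.219,"wx":-64.0,"wy":0.0,"wz":0.0,"gripper":-1.0}]}}

```text
clock: 2.45
position: [410.4, -344.0, 200.9]
ee_rot: [0.501, -0.5, -0.5, -0.5]
contact_force: [0.8, -0.1, -0.2]
gripper_width: 85.8
```

```bash
cat >> h.py <<'E'
def plan(tgt,ydeg):
    from bench import arm
    s=arm.read_state();M=R.from_quat(s["ee_rot"]).as_matrix()
    d=M.T@(np.array(tgt)-s["position"])
    y=np.radians(ydeg);T=np.array([[0,np.cos(y),np.sin(y)],[0,np.sin(y),-np.cos(y)],[-1,0,0]])
    w=np.degrees(R.from_matrix(M.T@T).as_rotvec())
    print("pos",np.round(s["position"],1),"yang",np.degrees(np.arctan2(M[1,1],M[0,1])).round(1),"q",np.round(s["joints"],3),"F",np.round(s["contact_force"],1),"w",round(float(s["gripper_width"]),1),"t",s["clock"])
    print("d(m)",(d/1000).round(4),"w",w.round(2))
E
python3 -c "
from h import *
plan([500,-128,230],255.7)"
```

```text
pos [ 410.4 -344.   200.9] yang -179.9 q [-0.395  0.232 -0.212  0.    -1.127  0.396] F [ 0.8 -0.1 -0.2] w 85.8 t 2.45
d(m) [-0.0291 -0.09    0.2158] w [-7.56e+01 -2.00e-02  1.00e-02]
```

Request:
{"api": "arm_command", "payload": {"rows": [{"dx":-0.004,"dy":-0.011,"dz":0.027,"wx":-8.3,"wy":0.0,"wz":0.0,"gripper":-1.0},{"dx":-0.008,"dy":-0.022,"dz":0.054,"wx":-16.6,"wy":0.0,"wz":0.0,"gripper":-1.0},{"dx":-0.012,"dy":-0.034,"dz":0.081,"wx":-24.9,"wy":0.0,"wz":0.0,"gripper":-1.0},{"dx":-0.016,"dy":-0.045,"dz":0.108,"wx":-33.2,"wy":0.0,"wz":0.0,"gripper":-1.0},{"dx":-0.02,"dy":-0.056,"dz":0.135,"wx":-41.5,"wy":0.0,"wz":0.0,"gripper":-1.0},{"dx":-0.024,"dy":-0.067,"dz":0.162,"wx":-49.8,"wy":0.0,"wz":0.0,"gripper":-1.0},{"dx":-0.028,"dy":-0.079,"dz":0.189,"wx":-58.1,"wy":0.0,"wz":0.0,"gripper":-1.0},{"dx":-0.029,"dy":-0.09,"dz":0.216,"wx":-66.4,"wy":0.0,"wz":0.0,"gripper":-1.0}]}}

```text
clock: 3.25
position: [500.7, -126.7, 230.7]
ee_rot: [0.693, -0.142, -0.692, -0.142]
contact_force: [0.4, -0.6, 0.0]
gripper_width: 85.6
```

```bash
cat >> h.py <<'E'
def wrist(name):
    from bench import arm,get_image
    s=arm.read_state();d=get_image("wrist");cv2.imwrite(f"pics/{name}.png",d["img"][:,:,::-1])
    T=np.eye(4);T[:3,:3]=R.from_quat(s["ee_rot"]).as_matrix();T[:3,3]=s["position"]
    W=np.linalg.inv(T@np.array(d["T_tool_cam"]))
    c=(np.array(d["K"]),cv2.Rodrigues(W[:3,:3])[0].ravel(),W[:3,3]);import pickle;pickle.dump(c,open(f"{name}.pkl","wb"));return c,d["img"]
E
python3 -c "
from h import *
wrist('w1');plan([549,-128,230],255.7)"
```

```text
pos [ 502.3 -124.2  230.5] yang -112.8 q [ 0.071  0.178 -0.206 -0.    -1.184  1.102] F [0.6 1.5 0.2] w 85.7 t 3.3
d(m) [ 0.0007 -0.0146 -0.0446] w [-8.46 -0.16  0.08]
```

View pics/w1.png

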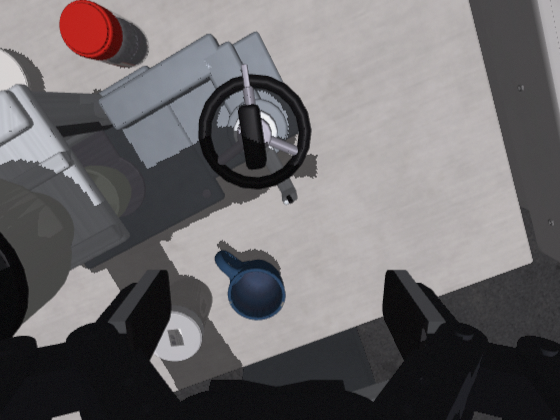

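```bash
python3 - <<'E'
from h import *
import pickle
c=pickle.load(open("w1.pkl","rb"))
im=cv2.imread("pics/w1.png")[50:220,180:330];cv2.imwrite("pics/z_w1.png",cv2.resize(im,None,fx=3.5,fy=3.5,interpolation=cv2.INTER_CUBIC))
for z in(75,84,95): print(z,onz(c,(255,131),z).round(1),onz(c,(244,66),z).round(1))
print(onz(c,(288,198),77))
E
```

```text
75 [ 552.5 -128.4   75. ] [ 605.4 -141.8   75. ]
84 [ 552.9 -129.2   84. ] [ 604.4 -142.2   84. ]
95 [ 553.4 -130.1   95. ] [ 603.1 -142.7   95. ]
[ 484.64203968 -131.9262896    77.        ]
```

View pics/z_w1.png

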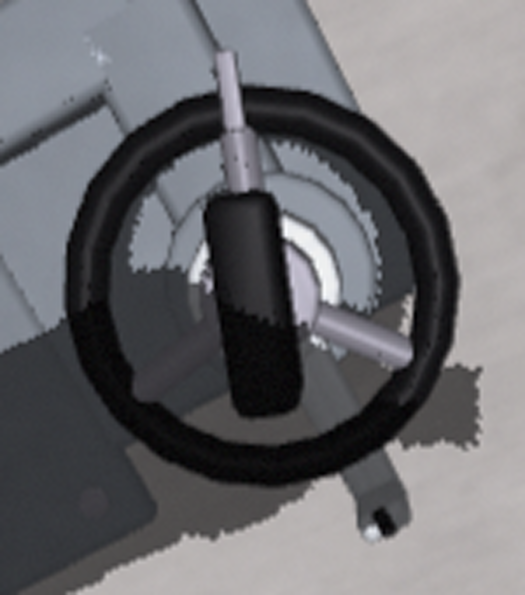

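```bash
python3 -c "
from h import *
plan([551,-128.5,150],255.7)"
```

```text
pos [ 502.3 -124.2  230.5] yang -112.8 q [ 0.071  0.178 -0.206 -0.    -1.184  1.102] F [0.6 1.5 0.2] w 85.7 t 3.3
d(m) [ 0.0807 -0.0147 -0.0464] w [-8.46 -0.16  0.08]
```

Request:
{"api": "arm_command", "payload": {"rows": [{"dx":0.01,"dy":-0.002,"dz":-0.006,"wx":-1.5,"wy":0.0,"wz":0.0,"gripper":-1.0},{"dx":0.02,"dy":-0.004,"dz":-0.012,"wx":-3.0,"wy":0.0,"wz":0.0,"gripper":-1.0},{"dx":0.035,"dy":-0.007,"dz":-0.02,"wx":-4.5,"wy":0.0,"wz":0.0,"gripper":-1.0},{"dx":0.05,"dy":-0.01,"dz":-0.03,"wx":-6.0,"wy":0.0,"wz":0.0,"gripper":-0.5},{"dx":0.065,"dy":-0.012,"dz":-0.038,"wx":-7.5,"wy":0.0,"wz":0.0,"gripper":-0.3},{"dx":0.081,"dy":-0.015,"dz":-0.046,"wx":-8.5,"wy":-0.16,"wz":0.0,"gripper":-0.2},{"dx":0.081,"dy":-0.015,"dz":-0.046,"wx":-8.5,"wy":-0.16,"wz":0.0,"gripper":-0.2},{"dx":0.081,"dy":-0.015,"dz":-0.046,"wx":-8.5,"wy":-0.16,"wz":0.0,"gripper":-0.2}]}}

```text
clock: 4.1
position: [550.7, -128.3, 149.1]
ee_rot: [-0.701, 0.088, 0.702, 0.088]
contact_force: [0.7, 0.1, 0.9]
gripper_width: 51.4
```

```bash
python3 -c "
from h import *
c,im=wrist('w2');plan([551,-128.5,92],255.7)
from bench import arm
M=R.from_quat(arm.read_state()['ee_rot']).as_matrix();p=arm.read_state()['position']
for d in(0,35,60): print(d,proj(c,p+M[:,0]*d))"
```

```text
pos [ 550.9 -128.3  149.9] yang -104.3 q [ 5.700e-02  3.260e-01 -2.150e-01 -1.000e-03 -1.029e+00  1.265e+00] F [-0.5  0.5  1.1] w 51.2 t 4.15
d(m) [ 0.0579  0.0003 -0.0001] w [ 0.03 -0.02  0.07]
0 [[274.97593177 251.09773672]]
35 [[275.16039123 227.87442891]]
60 [[275.26098115 215.21023219]]
```

View pics/w2.png

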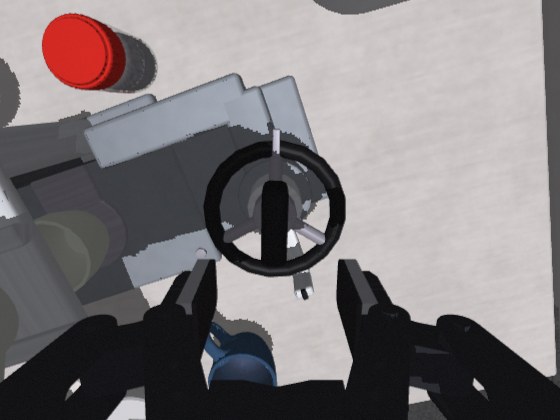

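```bash
python3 -c "
from h import *
import pickle
c=pickle.load(open('w2.pkl','rb'))
a=np.linspace(0,2*np.pi,200)
# fit rim outer extents
def ext(v):
    P=[]
    for t in np.linspace(0,2*np.pi,12):
        r=v[3]
        P.append(np.c_[v[0]+(49.5-r+r*np.cos(t))*np.cos(a),v[1]+(49.5-r+r*np.cos(t))*np.sin(a),v[2]+r*np.sin(t)+0*a])
    q=proj(c,np.vstack(P));return np.r_[q.min(0),q.max(0)]
t=np.array([204,139,346,276])
f=lambda v:np.r_[ext(np.r_[v,5.])-t]
r=least_squares(f,[551,-128,84]);print(r.x,r.fun)
print(onz(c,(276,130),84))
plan([553,-128.5,92],255.7)
"
```

```text
[ 550.87467293 -127.92908102   79.65017676] [-0.08583708  0.08445418  0.08585831 -0.09351212]
[ 604.70036867 -142.30091795   84.        ]
pos [ 550.9 -128.3  149.9] yang -104.3 q [ 5.700e-02  3.260e-01 -2.150e-01 -1.000e-03 -1.029e+00  1.265e+00] F [-0.5  0.5  1.1] w 51.2 t 4.15
d(m) [ 0.0579 -0.0002 -0.002 ] w [ 0.03 -0.02  0.07]
```

Request:
{"api": "arm_command", "payload": {"rows": [{"dx":0.015,"dy":0.0,"dz":0.0,"wx":0.0,"wy":0.0,"wz":0.0,"gripper":-0.2},{"dx":0.03,"dy":0.0,"dz":0.0,"wx":0.0,"wy":0.0,"wz":0.0,"gripper":-0.2},{"dx":0.045,"dy":0.0,"dz":0.0,"wx":0.0,"wy":0.0,"wz":0.0,"gripper":-0.2},{"dx":0.058,"dy":0.0,"dz":0.0,"wx":0.0,"wy":0.0,"wz":0.0,"gripper":-0.2},{"dx":0.058,"dy":0.0,"dz":0.0,"wx":0.0,"wy":0.0,"wz":0.0,"gripper":1.0},{"dx":0.058,"dy":0.0,"dz":0.0,"wx":0.0,"wy":0.0,"wz":0.0,"gripper":1.0},{"dx":0.058,"dy":0.0,"dz":0.0,"wx":0.0,"wy":0.0,"wz":0.0,"gripper":1.0},{"dx":0.058,"dy":0.0,"dz":0.0,"wx":0.0,"wy":0.0,"wz":0.0,"gripper":1.0}]}}

```text
clock: 4.95
position: [551.6, -128.2, 92.8]
ee_rot: [0.702, -0.087, -0.701, -0.088]
contact_force: [-0.1, 0.6, -0.6]
gripper_width: 0.1
```

```bash
python3 -c "
from h import *
plan([551,-128.5,92],255.7)"
```

```text
pos [ 551.6 -128.2   92.8] yang -104.3 q [ 5.700e-02  3.860e-01 -2.860e-01 -1.000e-03 -8.960e-01  1.265e+00] F [-0.1  0.6 -0.6] w 0.1 t 4.95
d(m) [0.0008 0.0004 0.0005] w [ 0.04 -0.12  0.09]
```

```bash
python3 -c "
from h import *
wrist('w3')
from bench import get_image
for n in ['scene','top']:
    im=get_image(n)['img'][:,:,::-1];cv2.imwrite('pics/b_%s.png'%n,im)
"
```

```text
(no output)
```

View pics/w3.png

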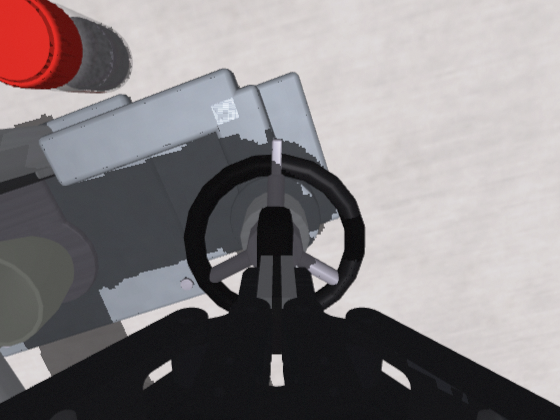

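View pics/b_scene.png

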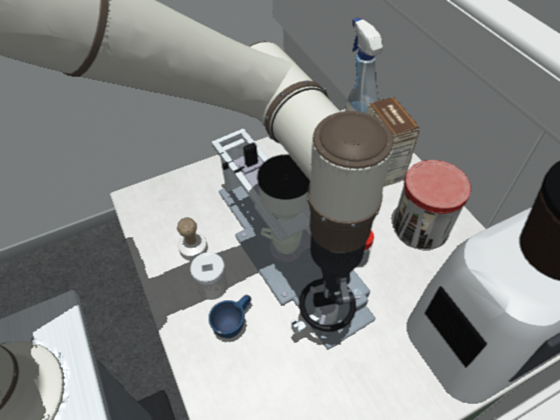

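```bash
python3 -c "
from h import *
im=cv2.imread('pics/w3.png')[130:330,170:390].astype(float);im=255*(im/255)**0.5;cv2.imwrite('pics/z_w3.png',cv2.resize(im.astype(np.uint8),None,fx=2.9,fy=2.9,interpolation=cv2.INTER_CUBIC))
im=cv2.imread('pics/b_scene.png')[240:350,270:390].astype(float);im=255*(im/255)**0.5;cv2.imwrite('pics/z_bs.png',cv2.resize(im.astype(np.uint8),None,fx=5,fy=5,interpolation=cv2.INTER_CUBIC))
"
```

```text
(no output)
```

View pics/z_w3.png

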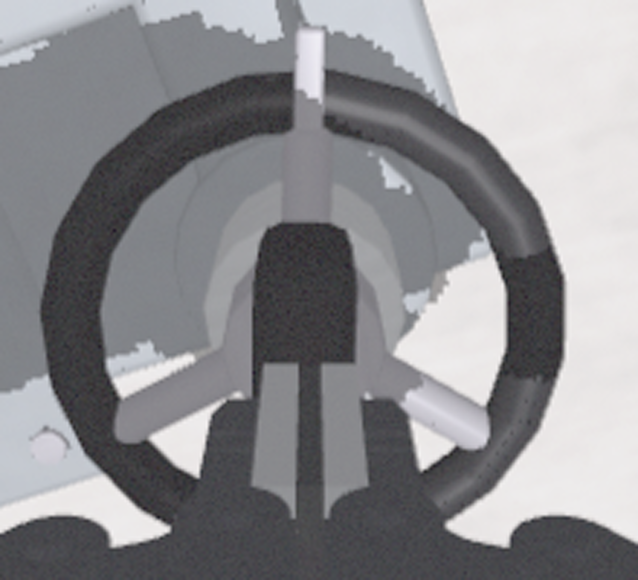

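View pics/z_bs.png

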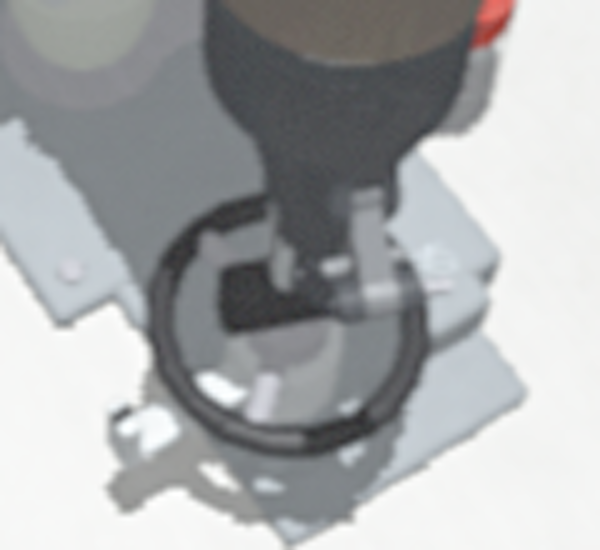

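```bash
python3 - <<'E'
from h import *
import pickle
c2=pickle.load(open('w2.pkl','rb'));c3=pickle.load(open('w3.pkl','rb'))
print("far end",tri([c2,c3],[(275,181.5),(275.5,207.6)]))
print("ptr",tri([c2,c3],[(276,130),(277.5,139.5)]))
for z in (90,100,110,116):
    P=np.array([[551+24.2,-128.2-6.2,z],[551-24.2,-128.2+6.2,z],[551,-128.2,z]]);print(z,proj(c2,P).round(1).tolist(),proj(c3,P).round(1).tolist())
im=cv2.imread('pics/w2.png')[120:310,190:360].astype(float);im=255*(im/255)**0.5;cv2.imwrite('pics/z_w2.png',cv2.resize(im.astype(np.uint8),None,fx=3.1,fy=3.1,interpolation=cv2.INTER_CUBIC))
E
```

```text
far end [ 573.9361421  -133.93126813   92.51955982]
ptr [ 602.67735611 -142.03440311   57.78831548]
90 [[275.4, 178.6], [275.2, 249.7], [275.3, 215.2]] [[275.7, 203.6], [275.4, 292.4], [275.5, 249.7]]
100 [[275.3, 182.0], [275.1, 255.7], [275.2, 220.0]] [[275.6, 209.3], [275.3, 302.3], [275.5, 257.6]]
110 [[275.2, 185.6], [275.1, 262.2], [275.2, 225.1]] [[275.5, 215.7], [275.3, 313.2], [275.4, 266.5]]
116 [[275.2, 188.0], [275.0, 266.3], [275.1, 228.5]] [[275.5, 219.9], [275.2, 320.3], [275.3, 272.3]]
```

View pics/z_w2.png

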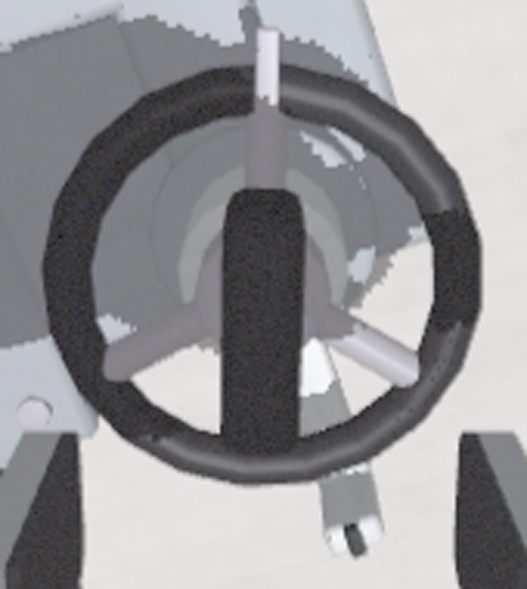

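```bash
python3 - <<'E'
from h import *
import pickle
c=pickle.load(open('c.pkl','rb'));cs=[c['scene'],c['top']]
print(tri(cs,[(329.2,297.8),(352.6,214.2)]))
for z0 in (70,80,90):   # grip z minus
  for n,cc in c.items():
    P=[]
    u=np.array([.97,-.245]);v=np.array([.245,.97])
    for a in(-25,25):
      for b in(-8,8):
        for zz in(-19+z0+21,11+z0+21): P.append(np.r_[np.array([551,-128.2])+a*u+b*v,zz])
    q=proj(cc,P);print(z0,n,q.min(0).round(1),q.max(0).round(1))
E
```

```text
[ 549.33520241 -127.76535776  108.99393194]
70 scene [312.9 292.5] [345.2 314.9]
70 top [344.5 202.5] [358.  226.9]
80 scene [313.1 289.7] [345.7 312.3]
80 top [345.2 201.6] [358.8 226.2]
90 scene [313.3 286.8] [346.3 309.8]
90 top [345.9 200.7] [359.7 225.6]
```

Request:
{"api": "arm_command", "payload": {"rows": [{"dx":0.0,"dy":0.0,"dz":0.0,"wx":1.0,"wy":0.0,"wz":0.0,"gripper":1.0},{"dx":0.0,"dy":0.0,"dz":0.0,"wx":2.0,"wy":0.0,"wz":0.0,"gripper":1.0},{"dx":0.0,"dy":0.0,"dz":0.0,"wx":3.0,"wy":0.0,"wz":0.0,"gripper":1.0},{"dx":0.0,"dy":0.0,"dz":0.0,"wx":4.0,"wy":0.0,"wz":0.0,"gripper":1.0},{"dx":0.0,"dy":0.0,"dz":0.0,"wx":5.0,"wy":0.0,"wz":0.0,"gripper":1.0},{"dx":0.0,"dy":0.0,"dz":0.0,"wx":6.0,"wy":0.0,"wz":0.0,"gripper":1.0},{"dx":0.0,"dy":0.0,"dz":0.0,"wx":7.0,"wy":0.0,"wz":0.0,"gripper":1.0},{"dx":0.0,"dy":0.0,"dz":0.0,"wx":8.0,"wy":0.0,"wz":0.0,"gripper":1.0}]}}

```text
clock: 5.9
position: [551.2, -128.2, 92.3]
ee_rot: [0.694, -0.137, -0.693, -0.137]
contact_force: [-0.8, 0.2, 0.1]
gripper_width: -0.0
```

```bash
python3 -c "
from h import *
from bench import arm
s=arm.read_state();print(s['wrist_torque'],s['joint_efforts'],s['contact_force'])
plan([551,-128.2,92],255.7)
c,im=wrist('w4')
im=im[130:330,170:390,::-1].astype(float);im=255*(im/255)**0.5;cv2.imwrite('pics/z_w4.png',cv2.resize(im.astype(np.uint8),None,fx=2.9,fy=2.9,interpolation=cv2.INTER_CUBIC))
"
```

```text
[-0.01127332  0.02057817 -0.01438073] [-4.76247515e-04 -3.62841332e+01  1.58535987e+01  3.52066308e+00
  2.70612472e-03  1.14947255e-01] [-0.765994    0.22058377  0.05074752]
pos [ 551.2 -128.2   92.3] yang -112.3 q [ 5.700e-02  3.860e-01 -2.870e-01 -1.000e-03 -8.960e-01  1.124e+00] F [-0.8  0.2  0.1] w -0.0 t 5.9
d(m) [0.0003 0.0001 0.0002] w [-8.05 -0.06  0.08]
```

View pics/z_w4.png

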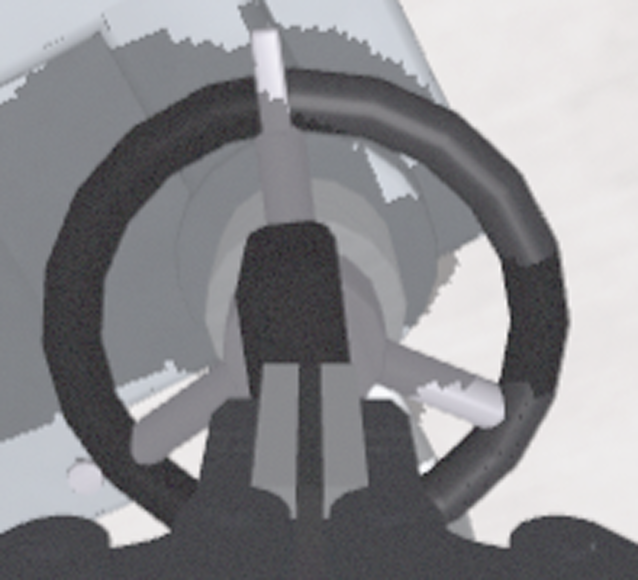

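```bash
python3 -c "
from h import *
from bench import get_image
import pickle
c=pickle.load(open('c.pkl','rb'))
for n in ['scene','top']:
    im=get_image(n)['img'][:,:,::-1].astype(float);im=(255*(im/255)**0.5).astype(np.uint8)
    for z in (92,105,118):
        p=proj(c[n],[551.4,-128.2,z])[0];print(n,z,p)
    p=proj(c[n],[551.4,-128.2,92])[0]
    x,y=p.astype(int)-45
    k=cv2.resize(im[y:y+90,x:x+90],None,fx=6,fy=6,interpolation=cv2.INTER_CUBIC)
    for z,col in ((92,(0,0,255)),(118,(0,255,0)),(84,(255,0,0))):
        q=(proj(c[n],[551.4,-128.2,z])[0]-[x,y])*6+3;cv2.circle(k,tuple(int(v) for v in q),4,col,-1)
    cv2.imwrite('pics/zc_%s.png'%n,k)
"
```

```text
scene 92 [329.1479898  302.30024142]
scene 105 [329.65648436 298.80385335]
scene 118 [330.17875865 295.21271638]
top 92 [351.55628211 214.24805757]
top 105 [352.54355182 213.21780422]
top 118 [353.55381179 212.16355966]
```

View pics/zc_scene.png

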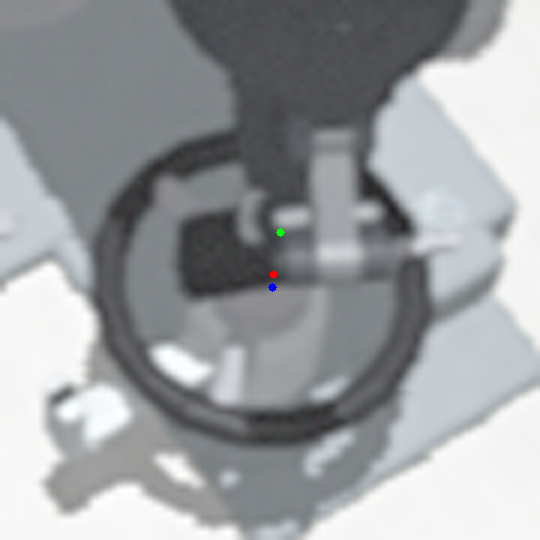

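Request:
{"api": "arm_command", "payload": {"rows": [{"dx":0.0,"dy":0.0,"dz":0.0,"wx":0.0,"wy":0.0,"wz":0.0,"gripper":0.0},{"dx":0.0,"dy":0.0,"dz":0.0,"wx":0.0,"wy":0.0,"wz":0.0,"gripper":0.0},{"dx":0.0,"dy":0.0,"dz":0.0,"wx":-1.0,"wy":0.0,"wz":0.0,"gripper":0.0},{"dx":0.0,"dy":0.0,"dz":0.0,"wx":-2.0,"wy":0.0,"wz":0.0,"gripper":0.0},{"dx":0.0,"dy":0.0,"dz":0.0,"wx":-4.0,"wy":0.0,"wz":0.0,"gripper":0.0},{"dx":0.0,"dy":0.0,"dz":0.0,"wx":-6.0,"wy":0.0,"wz":0.0,"gripper":0.0},{"dx":0.0,"dy":0.0,"dz":0.0,"wx":-8.0,"wy":0.0,"wz":0.0,"gripper":0.0},{"dx":0.0,"dy":0.0,"dz":0.0,"wx":-8.0,"wy":0.0,"wz":0.0,"gripper":0.0}]}}

```text
clock: 6.85
position: [551.2, -128.2, 92.3]
ee_rot: [0.702, -0.087, -0.701, -0.088]
contact_force: [-0.1, -0.1, -0.3]
gripper_width: 42.6
```

```bash
python3 -c "
from h import *
from bench import get_image
plan([551,-128.2,92],255.7)
c,im=wrist('w5')
im=im[110:330,140:410,::-1].astype(float);im=255*(im/255)**0.5;cv2.imwrite('pics/z_w5.png',cv2.resize(im.astype(np.uint8),None,fx=2.6,fy=2.6,interpolation=cv2.INTER_CUBIC))
im=get_image('scene')['img'][240:350,270:390,::-1].astype(float);im=255*(im/255)**0.5;cv2.imwrite('pics/z_s5.png',cv2.resize(im.astype(np.uint8),None,fx=5,fy=5,interpolation=cv2.INTER_CUBIC))
"
```

```text
pos [ 551.2 -128.2   92.3] yang -104.2 q [ 5.700e-02  3.860e-01 -2.870e-01 -1.000e-03 -8.960e-01  1.266e+00] F [-0.1 -0.1 -0.3] w 42.6 t 6.85
d(m) [0.0003 0.     0.0002] w [ 0.06 -0.07  0.08]
```

View pics/z_w5.png

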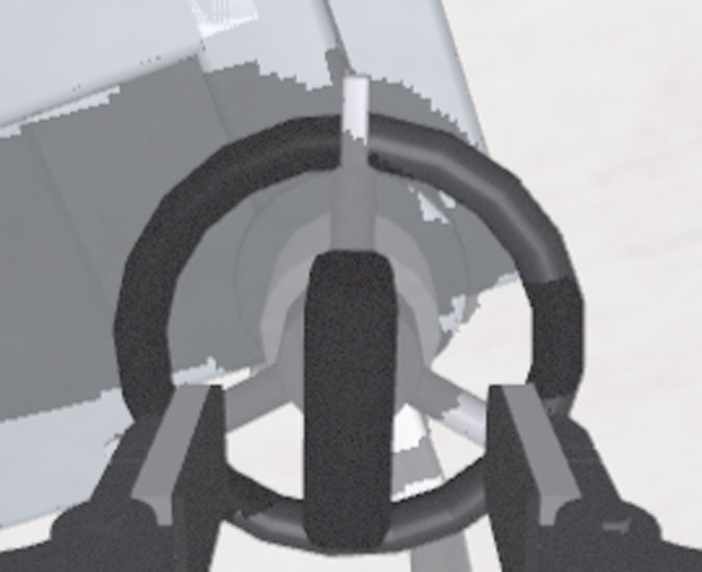

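View pics/z_s5.png

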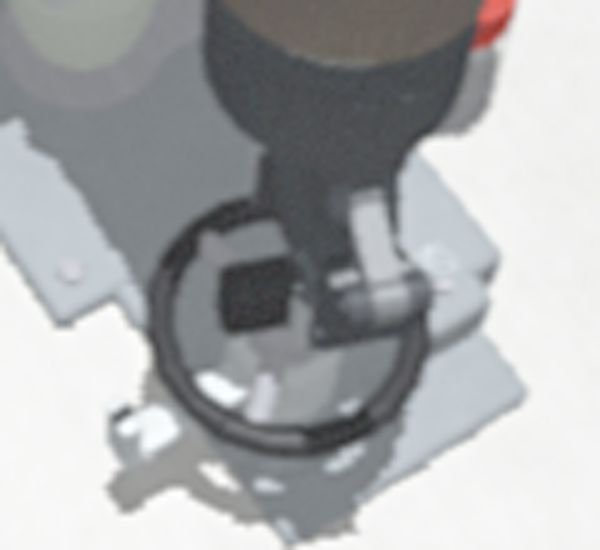

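```bash
python3 -c "
from h import *
import pickle
c=pickle.load(open('c.pkl','rb'))
c5=pickle.load(open('w5.pkl','rb'))
M=np.array([[0,-.245,-.9695],[0,-.9695,.245],[-1,0,0]])
for y in (21.3,36,-21.3):
  for zt in (-11,11):
    for back in (0,13,26):
      P=np.array([551.2,-128.2,92.3])+M@np.array([-back,y,zt]);print(y,zt,back,'scene',((proj(c['scene'],P)[0]-[270,240])*5).round(0),'w5',((proj(c5,P)[0]-[140,110])*2.6).round(0))
"
```

```text
21.3 -11 0 scene [345. 362.] w5 [461. 314.]
21.3 -11 13 scene [348. 345.] w5 [469. 339.]
21.3 -11 26 scene [352. 327.] w5 [478. 367.]
21.3 11 0 scene [281. 376.] w5 [458. 417.]
21.3 11 13 scene [283. 359.] w5 [465. 448.]
21.3 11 26 scene [286. 341.] w5 [473. 484.]
36 -11 0 scene [358. 403.] w5 [537. 314.]
36 -11 13 scene [361. 386.] w5 [550. 339.]
36 -11 26 scene [365. 369.] w5 [565. 367.]
36 11 0 scene [293. 417.] w5 [531. 417.]
36 11 13 scene [296. 400.] w5 [543. 448.]
36 11 26 scene [298. 383.] w5 [557. 484.]
-21.3 -11 0 scene [309. 249.] w5 [242. 314.]
-21.3 -11 13 scene [312. 231.] w5 [234. 339.]
-21.3 -11 26 scene [315. 213.] w5 [224. 367.]
-21.3 11 0 scene [247. 262.] w5 [246. 417.]
-21.3 11 13 scene [249. 244.] w5 [238. 448.]
-21.3 11 26 scene [251. 226.] w5 [229. 484.]
```

Request:
{"api": "arm_command", "payload": {"rows": [{"dx":0.005,"dy":0.0,"dz":0.0,"wx":0.0,"wy":0.0,"wz":0.0,"gripper":0.0},{"dx":0.01,"dy":0.0,"dz":0.0,"wx":0.0,"wy":0.0,"wz":0.0,"gripper":0.0},{"dx":0.015,"dy":0.0,"dz":0.0,"wx":0.0,"wy":0.0,"wz":0.0,"gripper":0.0},{"dx":0.019,"dy":0.0,"dz":0.0,"wx":0.0,"wy":0.0,"wz":0.0,"gripper":0.0},{"dx":0.019,"dy":0.0,"dz":0.0,"wx":0.0,"wy":0.0,"wz":0.0,"gripper":0.3},{"dx":0.019,"dy":0.0,"dz":0.0,"wx":0.0,"wy":0.0,"wz":0.0,"gripper":1.0},{"dx":0.019,"dy":0.0,"dz":0.0,"wx":0.0,"wy":0.0,"wz":0.0,"gripper":1.0},{"dx":0.019,"dy":0.0,"dz":0.0,"wx":0.0,"wy":0.0,"wz":0.0,"gripper":1.0}]}}

```text
clock: 7.75
position: [551.6, -127.1, 73.5]
ee_rot: [0.702, -0.087, -0.701, -0.089]
contact_force: [-0.0, 5.0, 0.2]
gripper_width: 14.5
```

```bash
python3 -c "
from h import *
from bench import get_image
plan([551,-128.2,72],255.7)
c,im=wrist('w6')
im=im[110:330,140:410,::-1].astype(float);im=255*(im/255)**0.5;cv2.imwrite('pics/z_w6.png',cv2.resize(im.astype(np.uint8),None,fx=2.6,fy=2.6,interpolation=cv2.INTER_CUBIC))
"
```

```text
pos [ 551.6 -127.1   73.5] yang -104.3 q [ 0.058  0.409 -0.307 -0.003 -0.852  1.265] F [-0.   5.   0.2] w 14.5 t 7.75
d(m) [0.0014 0.0012 0.0003] w [ 0.01 -0.1   0.17]
```

View pics/z_w6.png

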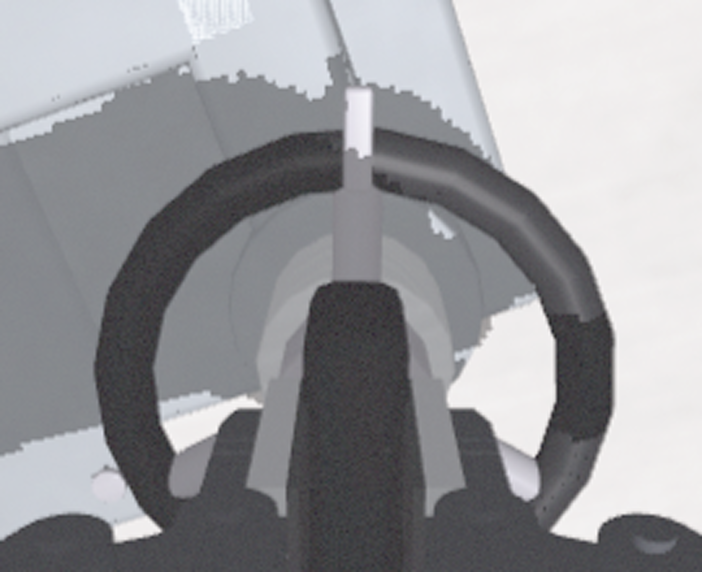

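Request:
{"api": "arm_command", "payload": {"rows": [{"dx":0.0,"dy":0.0,"dz":0.0,"wx":4.0,"wy":0.0,"wz":0.0,"gripper":1.0},{"dx":0.0,"dy":0.0,"dz":0.0,"wx":8.0,"wy":0.0,"wz":0.0,"gripper":1.0},{"dx":0.0,"dy":0.0,"dz":0.0,"wx":12.0,"wy":0.0,"wz":0.0,"gripper":1.0},{"dx":0.0,"dy":0.0,"dz":0.0,"wx":16.0,"wy":0.0,"wz":0.0,"gripper":1.0},{"dx":0.0,"dy":0.0,"dz":0.0,"wx":20.0,"wy":0.0,"wz":0.0,"gripper":1.0},{"dx":0.0,"dy":0.0,"dz":0.0,"wx":24.0,"wy":0.0,"wz":0.0,"gripper":1.0},{"dx":0.0,"dy":0.0,"dz":0.0,"wx":28.0,"wy":0.0,"wz":0.0,"gripper":1.0},{"dx":0.0,"dy":0.0,"dz":0.0,"wx":32.0,"wy":0.0,"wz":0.0,"gripper":1.0}]}}

```text
clock: 8.6
position: [550.9, -127.9, 73.4]
ee_rot: [0.65, -0.278, -0.65, -0.279]
contact_force: [-1.2, -2.7, -0.5]
gripper_width: 14.6
```

```bash
cat >> h.py <<'E'
def zw(name,r=(110,330,140,410),f=2.6):
    from bench import arm
    s=arm.read_state();print("tq",np.round(s['wrist_torque'],2))
    plan([551,-127,72],255.7)
    c,im=wrist(name)
    im=im[r[0]:r[1],r[2]:r[3],::-1].astype(float);im=255*(im/255)**0.5;cv2.imwrite('pics/z_%s.png'%name,cv2.resize(im.astype(np.uint8),None,fx=f,fy=f,interpolation=cv2.INTER_CUBIC))
E
python3 -c "
from h import *
zw('w7')"
```

```text
tq [-0.65  0.26  0.17]
pos [ 550.9 -127.9   73.4] yang -136.4 q [ 0.058  0.409 -0.308 -0.001 -0.853  0.704] F [-1.2 -2.7 -0.5] w 14.6 t 8.6
d(m) [ 0.0014 -0.0007  0.0006] w [-3.211e+01 -1.000e-02  8.000e-02]
```

View pics/z_w7.png

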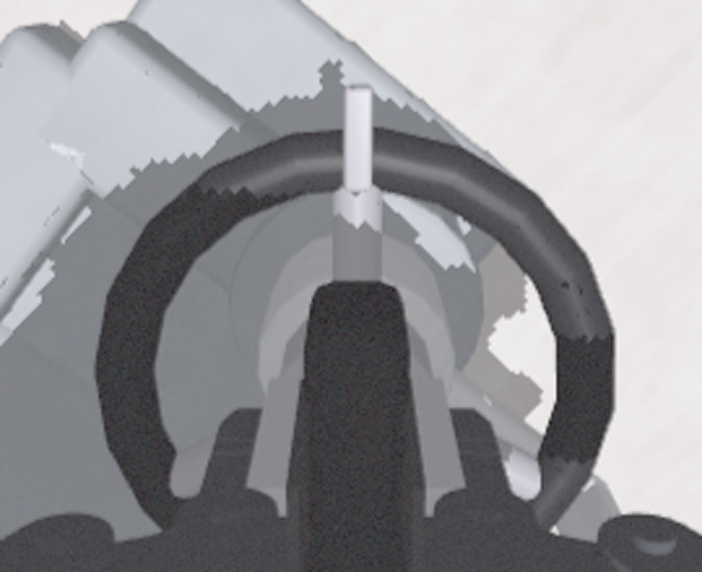

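Request:
{"api": "arm_command", "payload": {"rows": [{"dx":0.0,"dy":0.0,"dz":0.0,"wx":7.0,"wy":0.0,"wz":0.0,"gripper":1.0},{"dx":0.0,"dy":0.0,"dz":0.0,"wx":14.0,"wy":0.0,"wz":0.0,"gripper":1.0},{"dx":0.0,"dy":0.0,"dz":0.0,"wx":21.0,"wy":0.0,"wz":0.0,"gripper":1.0},{"dx":0.0,"dy":0.0,"dz":0.0,"wx":28.0,"wy":0.0,"wz":0.0,"gripper":1.0},{"dx":0.0,"dy":0.0,"dz":0.0,"wx":35.0,"wy":0.0,"wz":0.0,"gripper":1.0},{"dx":0.0,"dy":0.0,"dz":0.0,"wx":42.0,"wy":0.0,"wz":0.0,"gripper":1.0},{"dx":0.0,"dy":0.0,"dz":0.0,"wx":49.0,"wy":0.0,"wz":0.0,"gripper":1.0},{"dx":0.0,"dy":0.0,"dz":0.0,"wx":56.0,"wy":0.0,"wz":0.0,"gripper":1.0}]}}

```text
clock: 9.45
position: [549.1, -128.5, 73.4]
ee_rot: [-0.441, 0.553, 0.442, 0.552]
contact_force: [-4.1, -1.0, 2.6]
gripper_width: 14.4
```

```bash
python3 -c "
from h import *
plan([551,-127.5,73],93.8)"
```

```text
pos [ 549.1 -128.5   73.4] yang 167.3 q [ 0.057  0.408 -0.309 -0.001 -0.856 -0.279] F [-4.1 -1.   2.6] w 14.4 t 9.45
d(m) [ 0.0004 -0.0017  0.0014] w [73.47 -0.12 -0.15]
```

Request:
{"api": "arm_command", "payload": {"rows": [{"dx":0.0,"dy":0.0,"dz":0.0,"wx":8.0,"wy":0.0,"wz":0.0,"gripper":1.0},{"dx":0.0,"dy":0.0,"dz":0.0,"wx":16.0,"wy":0.0,"wz":0.0,"gripper":1.0},{"dx":0.0,"dy":0.0,"dz":0.0,"wx":24.0,"wy":0.0,"wz":0.0,"gripper":1.0},{"dx":0.0,"dy":0.0,"dz":0.0,"wx":32.0,"wy":0.0,"wz":0.0,"gripper":1.0},{"dx":0.0,"dy":0.0,"dz":0.0,"wx":40.0,"wy":0.0,"wz":0.0,"gripper":1.0},{"dx":0.0,"dy":0.0,"dz":0.0,"wx":48.0,"wy":0.0,"wz":0.0,"gripper":1.0},{"dx":0.0,"dy":0.0,"dz":0.0,"wx":56.0,"wy":0.0,"wz":0.0,"gripper":1.0},{"dx":0.0,"dy":0.0,"dz":0.0,"wx":64.0,"wy":0.0,"wz":0.0,"gripper":1.0}]}}

```text
clock: 10.25
position: [547.5, -127.1, 73.4]
ee_rot: [-0.079, 0.704, 0.081, 0.701]
contact_force: [-3.6, 7.4, 3.7]
gripper_width: 14.6
```

```bash
python3 -c "
from h import *
zw('w8')
plan([551,-127.5,73],93.8)"
```

```text
tq [2.21 1.06 0.17]
pos [ 547.5 -127.1   73.4] yang 103.0 q [ 0.059  0.407 -0.31  -0.004 -0.859 -1.4  ] F [-3.6  7.4  3.7] w 14.6 t 10.25
d(m) [ 0.0014 -0.0007  0.0034] w [-152.67    0.19   -0.46]
pos [ 547.5 -127.    73.4] yang 102.8 q [ 0.059  0.407 -0.31  -0.004 -0.859 -1.404] F [-3.2  7.8  2.5] w 14.5 t 10.3
d(m) [ 0.0004 -0.0013  0.0033] w [ 8.96 -0.31 -0.19]
```

View pics/z_w8.png

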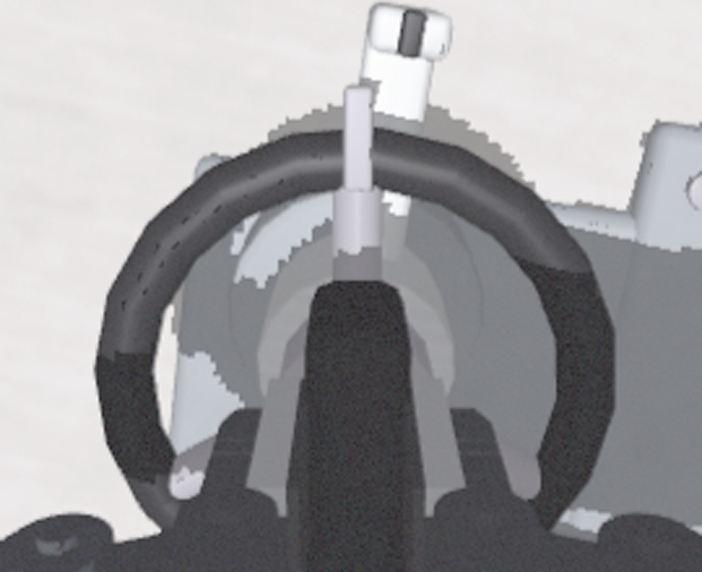

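```bash
python3 -c "
from h import *
import pickle
c=pickle.load(open('w8.pkl','rb'))
u=lambda x,y:(x/2.6+140,y/2.6+110)
for z in (75,80,85):
    m=onz(c,u(412,33),z);p=onz(c,u(357,88),z);o=np.array([550,-127.5])
    a=[np.degrees(np.arctan2(*(q[:2]-o)[::-1])) for q in(m,p)];print(z,m.round(1),p.round(1),a,(a[1]-a[0])%360, np.hypot(*(m[:2]-o)),np.hypot(*(p[:2]-o)))
"
```

```text
75 [ 485.4 -132.1   75. ] [ 497.  -139.4   75. ] [np.float64(-175.88922540172612), np.float64(-167.3075569499862)] 8.581668451739915 64.72723800770005 54.29486771627639
80 [ 485.2 -132.5   80. ] [ 496.5 -139.6   80. ] [np.float64(-175.57755248407966), np.float64(-167.27140192022102)] 8.306150563858637 64.94565446294311 54.84632428887338
85 [ 485.1 -132.9   85. ] [ 496.  -139.7   85. ] [np.float64(-175.26797798133938), np.float64(-167.23596671389606)] 8.032011267443323 65.16597977961236 55.39780226601645
```

Request:
{"api": "arm_command", "payload": {"rows": [{"dx":0.0,"dy":-0.0005,"dz":0.0005,"wx":2.0,"wy":0.0,"wz":0.0,"gripper":1.0},{"dx":0.0,"dy":-0.001,"dz":0.001,"wx":4.0,"wy":0.0,"wz":0.0,"gripper":1.0},{"dx":0.0,"dy":-0.001,"dz":0.001,"wx":6.0,"wy":0.0,"wz":0.0,"gripper":1.0},{"dx":0.0,"dy":-0.001,"dz":0.001,"wx":8.0,"wy":0.0,"wz":0.0,"gripper":1.0},{"dx":0.0,"dy":-0.001,"dz":0.001,"wx":9.0,"wy":0.0,"wz":0.0,"gripper":1.0},{"dx":0.0,"dy":-0.001,"dz":0.001,"wx":9.0,"wy":0.0,"wz":0.0,"gripper":1.0},{"dx":0.0,"dy":-0.001,"dz":0.001,"wx":9.0,"wy":0.0,"wz":0.0,"gripper":1.0},{"dx":0.0,"dy":-0.001,"dz":0.001,"wx":9.0,"wy":0.0,"wz":0.0,"gripper":1.0}]}}

```text
clock: 11.1
position: [547.4, -126.7, 73.4]
ee_rot: [-0.022, 0.71, 0.025, 0.704]
contact_force: [-2.6, 5.7, 1.6]
gripper_width: 14.1
```

```bash
python3 -c "
from h import *
zw('w9')"
```

```text
tq [ 1.58  0.81 -0.01]
pos [ 547.4 -126.7   73.4] yang 93.8 q [ 0.058  0.408 -0.308 -0.006 -0.863 -1.558] F [-2.6  5.7  1.6] w 14.1 t 11.1
d(m) [ 0.0014 -0.0006  0.0036] w [-161.87    0.27   -0.7 ]
```

View pics/z_w9.png

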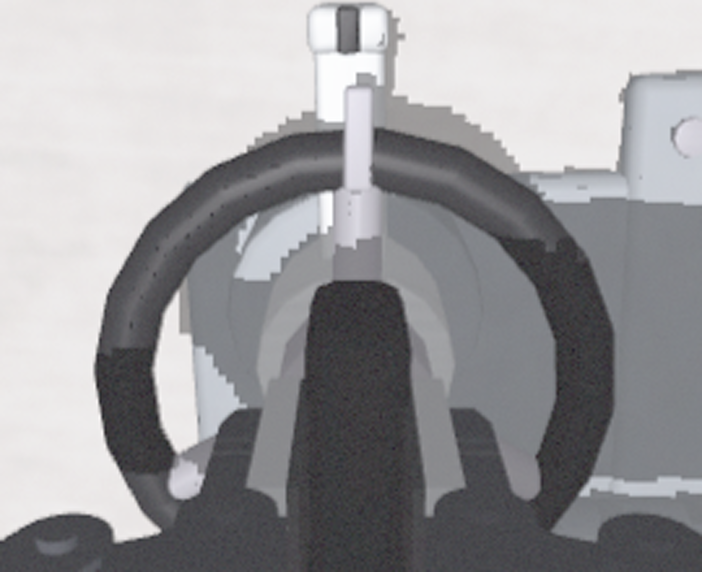

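Request:
{"api": "arm_command", "payload": {"rows": [{"dx":0.0,"dy":0.0,"dz":0.0,"wx":-1.0,"wy":0.0,"wz":0.0,"gripper":1.0},{"dx":0.0,"dy":0.0,"dz":0.0,"wx":-1.5,"wy":0.0,"wz":0.0,"gripper":1.0},{"dx":0.0,"dy":0.0,"dz":0.0,"wx":-1.5,"wy":0.0,"wz":0.0,"gripper":0.0},{"dx":0.0,"dy":0.0,"dz":0.0,"wx":-1.5,"wy":0.0,"wz":0.0,"gripper":0.0},{"dx":0.0,"dy":0.0,"dz":0.0,"wx":-1.5,"wy":0.0,"wz":0.0,"gripper":0.0},{"dx":0.0,"dy":0.0,"dz":0.0,"wx":-1.5,"wy":0.0,"wz":0.0,"gripper":0.0},{"dx":-0.02,"dy":0.0,"dz":0.0,"wx":-1.5,"wy":0.0,"wz":0.0,"gripper":0.0},{"dx":-0.06,"dy":0.0,"dz":0.0,"wx":-1.5,"wy":0.0,"wz":0.0,"gripper":0.0}]}}

```text
clock: 11.95
position: [545.4, -126.8, 130.9]
ee_rot: [-0.031, 0.712, 0.034, 0.701]
contact_force: [1.2, -0.4, 0.5]
gripper_width: 42.9
```

```bash
python3 -c "
from h import *
plan([546,-127,290],94.8)"
```

```text
pos [ 545.4 -126.8  130.9] yang 95.3 q [ 0.058  0.345 -0.238 -0.006 -1.004 -1.533] F [ 1.2 -0.4  0.5] w 42.9 t 11.95
d(m) [-0.159   0.0007 -0.0019] w [ 0.5  -0.91 -0.34]
```

Request:
{"api": "arm_command", "payload": {"rows": [{"dx":-0.03,"dy":0.0,"dz":0.0,"wx":0.0,"wy":-0.5,"wz":-0.3,"gripper":0.0},{"dx":-0.06,"dy":0.0,"dz":0.0,"wx":0.0,"wy":-0.9,"wz":-0.3,"gripper":-0.3},{"dx":-0.09,"dy":0.0,"dz":0.0,"wx":0.0,"wy":-0.9,"wz":-0.3,"gripper":-0.3},{"dx":-0.12,"dy":0.0,"dz":0.0,"wx":0.0,"wy":-0.9,"wz":-0.3,"gripper":-0.3},{"dx":-0.14,"dy":0.0,"dz":0.0,"wx":0.0,"wy":-0.9,"wz":-0.3,"gripper":-0.3},{"dx":-0.16,"dy":0.0,"dz":0.0,"wx":0.0,"wy":-0.9,"wz":-0.3,"gripper":-0.3},{"dx":-0.16,"dy":0.0,"dz":0.0,"wx":0.0,"wy":-0.9,"wz":-0.3,"gripper":-0.3},{"dx":-0.16,"dy":0.0,"dz":0.0,"wx":0.0,"wy":-0.9,"wz":-0.3,"gripper":-0.3}]}}

```text
clock: 12.75
position: [547.8, -127.4, 290.6]
ee_rot: [-0.032, 0.706, 0.033, 0.706]
contact_force: [-0.3, 0.2, -1.0]
gripper_width: 55.3
```

```bash
python3 -c "
from h import *
zw('w10',(0,420,0,560),1.4)
plan([546,163,290],94.8)"
```

```text
tq [-0.   -0.    0.01]
pos [ 547.8 -127.4  290.6] yang 95.3 q [ 5.900e-02  2.280e-01  9.000e-03 -1.000e-03 -1.352e+00 -1.537e+00] F [-0.3  0.2 -1. ] w 55.3 t 12.75
d(m) [ 2.186e-01 -2.000e-04  3.300e-03] w [-1.6041e+02  1.0000e-01 -3.0000e-02]
pos [ 547.4 -127.4  289.8] yang 95.3 q [ 5.900e-02  2.290e-01  8.000e-03 -1.000e-03 -1.352e+00 -1.537e+00] F [-0.4  0.2 -0.2] w 55.3 t 12.8
d(m) [2.000e-04 2.892e-01 2.540e-02] w [ 0.49 -0.11 -0.08]
```

View pics/z_w10.png

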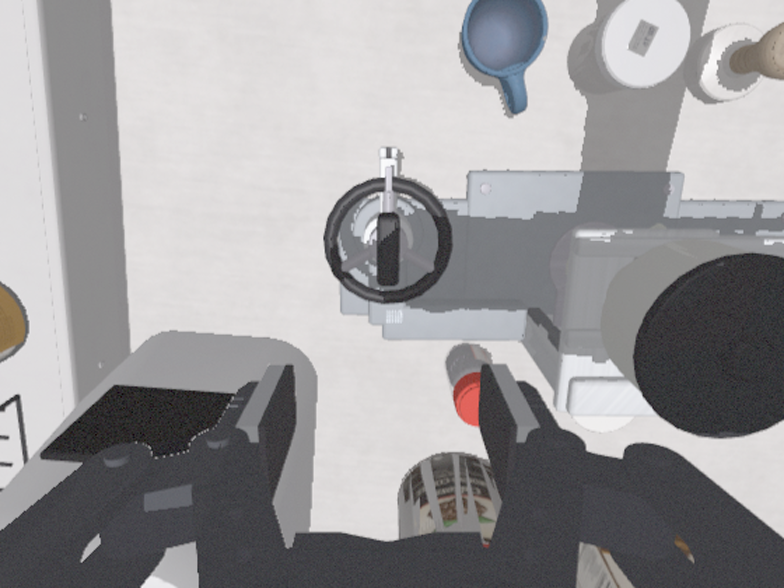

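Request:
{"api": "arm_command", "payload": {"rows": [{"dx":0.0,"dy":0.03,"dz":0.003,"wx":0.0,"wy":0.0,"wz":0.0,"gripper":-0.3},{"dx":0.0,"dy":0.07,"dz":0.006,"wx":0.0,"wy":0.0,"wz":0.0,"gripper":-0.3},{"dx":0.0,"dy":0.11,"dz":0.01,"wx":0.0,"wy":0.0,"wz":0.0,"gripper":-0.3},{"dx":0.0,"dy":0.15,"dz":0.013,"wx":0.0,"wy":0.0,"wz":0.0,"gripper":-0.3},{"dx":0.0,"dy":0.19,"dz":0.017,"wx":0.0,"wy":0.0,"wz":0.0,"gripper":-0.3},{"dx":0.0,"dy":0.23,"dz":0.02,"wx":0.0,"wy":0.0,"wz":0.0,"gripper":-0.3},{"dx":0.0,"dy":0.265,"dz":0.023,"wx":0.0,"wy":0.0,"wz":0.0,"gripper":-0.3},{"dx":0.0,"dy":0.29,"dz":0.0,"wx":0.0,"wy":0.0,"wz":0.0,"gripper":-0.3}]}}

```text
clock: 13.6
position: [521.0, 163.7, 287.2]
ee_rot: [-0.033, 0.708, 0.033, 0.704]
contact_force: [-0.8, -0.2, 0.2]
gripper_width: 55.5
```

```bash
python3 -c "
from h import *
zw('w11',(0,420,0,560),1.4)
plan([546,163,290],94.8)"
```

```text
tq [0.01 0.07 0.  ]
pos [521.  163.7 287.2] yang 95.3 q [ 6.000e-01  2.030e-01 -3.100e-02 -2.000e-03 -1.341e+00 -2.077e+00] F [-0.8 -0.2  0.2] w 55.5 t 13.6
d(m) [ 0.2153 -0.2921  0.0042] w [-1.6039e+02 -1.1000e-01 -4.4000e-01]
pos [517.1 165.1 287.9] yang 95.5 q [ 0.605  0.197 -0.036 -0.005 -1.343 -2.079] F [-3.6  0.2 -1.8] w 55.8 t 13.65
d(m) [-0.0023 -0.0048  0.0286] w [ 0.67 -0.4  -0.08]
```

View pics/z_w11.png

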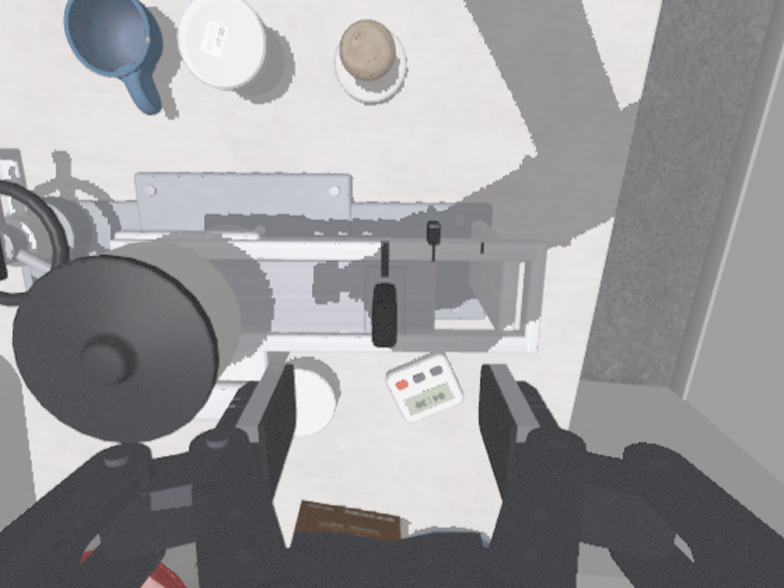

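```bash
python3 -c "
from h import *
import pickle
c=pickle.load(open('w11.pkl','rb'))
u=lambda x,y:(x/1.4,y/1.4)
for z in (195,200,207): print(z,'far top edge',onz(c,u(385,346),z).round(1))
for z in (148,152,158): print(z,'handle foot front',onz(c,u(385,284),z).round(1),'index',onz(c,u(385,245),z).round(1),'lug',onz(c,u(433,238),z).round(1),onz(c,u(545,240),z).round(1))
print(onz(c,u(108,350),254))
"
```

```text
195 far top edge [559.9 165.3 195. ]
200 far top edge [557.9 165.2 200. ]
207 far top edge [555.  164.9 207. ]
148 handle foot front [537. 163. 148.] index [511.8 160.7 148. ] lug [504.6 189.9 148. ] [499.3 259.4 148. ]
152 handle foot front [535.8 162.9 152. ] index [511.  160.6 152. ] lug [503.9 189.5 152. ] [498.7 258.1 152. ]
158 handle foot front [534.2 162.8 158. ] index [509.9 160.5 158. ] lug [502.9 188.9 158. ] [497.8 256.1 158. ]
[548.88394091  42.76828908 254.        ]
```

```bash
python3 -c "
from h import *
plan([546.5,164,180],95)"
```

```text
pos [517.1 165.1 287.9] yang 95.5 q [ 0.605  0.197 -0.036 -0.005 -1.343 -2.079] F [-3.6  0.2 -1.8] w 55.8 t 13.65
d(m) [ 0.1077 -0.004   0.0299] w [ 0.47 -0.4  -0.08]
```

Request:
{"api": "arm_command", "payload": {"rows": [{"dx":0.0,"dy":-0.004,"dz":0.01,"wx":0.5,"wy":-0.4,"wz":0.0,"gripper":-0.3},{"dx":0.0,"dy":-0.004,"dz":0.02,"wx":0.5,"wy":-0.4,"wz":0.0,"gripper":-0.3},{"dx":0.02,"dy":-0.004,"dz":0.03,"wx":0.5,"wy":-0.4,"wz":0.0,"gripper":-0.3},{"dx":0.05,"dy":-0.004,"dz":0.03,"wx":0.5,"wy":-0.4,"wz":0.0,"gripper":-0.3},{"dx":0.08,"dy":-0.004,"dz":0.03,"wx":0.5,"wy":-0.4,"wz":0.0,"gripper":-0.3},{"dx":0.1,"dy":-0.004,"dz":0.03,"wx":0.5,"wy":-0.4,"wz":0.0,"gripper":-0.3},{"dx":0.105,"dy":-0.004,"dz":0.03,"wx":0.5,"wy":-0.4,"wz":0.0,"gripper":-0.3},{"dx":0.105,"dy":-0.004,"dz":0.03,"wx":0.5,"wy":-0.4,"wz":0.0,"gripper":-0.3}]}}

```text
clock: 14.45
position: [547.0, 163.1, 181.7]
ee_rot: [-0.03, 0.707, 0.03, 0.706]
contact_force: [0.9, 0.9, 0.8]
gripper_width: 55.6
```

```bash
python3 -c "
from h import *
zw('w12',(60,420,60,500),1.7)
plan([546.5,164,150],95)"
```

```text
tq [ 0.03  0.01 -0.02]
pos [547.  163.1 181.7] yang 94.9 q [ 5.730e-01  3.080e-01 -1.560e-01 -1.000e-03 -1.108e+00 -2.058e+00] F [0.9 0.9 0.8] w 55.6 t 14.45
d(m) [ 0.1097 -0.2894 -0.0206] w [-1.608e+02 -2.000e-02 -1.400e-01]
pos [547.6 163.5 183. ] yang 94.9 q [ 5.730e-01  3.070e-01 -1.540e-01 -1.000e-03 -1.109e+00 -2.058e+00] F [ 0.4 -0.5 -0.4] w 55.8 t 14.5
d(m) [ 0.033   0.0005 -0.0011] w [-0.08  0.03 -0.05]
```

View pics/z_w12.png

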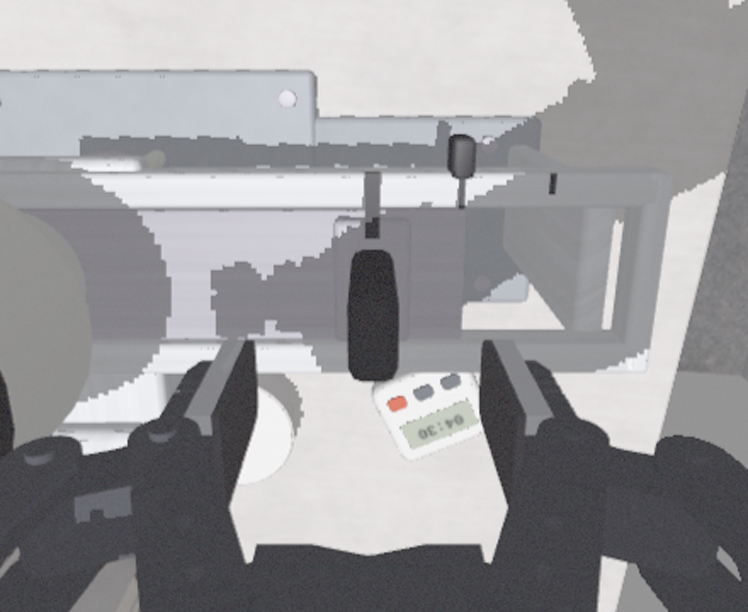

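Request:
{"api": "arm_command", "payload": {"rows": [{"dx":0.01,"dy":0.001,"dz":-0.001,"wx":0.0,"wy":0.0,"wz":0.0,"gripper":-0.3},{"dx":0.02,"dy":0.001,"dz":-0.001,"wx":0.0,"wy":0.0,"wz":0.0,"gripper":-0.3},{"dx":0.028,"dy":0.001,"dz":-0.001,"wx":0.0,"wy":0.0,"wz":0.0,"gripper":-0.3},{"dx":0.033,"dy":0.001,"dz":-0.001,"wx":0.0,"wy":0.0,"wz":0.0,"gripper":-0.3},{"dx":0.033,"dy":0.001,"dz":-0.001,"wx":0.0,"wy":0.0,"wz":0.0,"gripper":0.2},{"dx":0.033,"dy":0.001,"dz":-0.001,"wx":0.0,"wy":0.0,"wz":0.0,"gripper":0.2},{"dx":0.033,"dy":0.001,"dz":-0.001,"wx":0.0,"wy":0.0,"wz":0.0,"gripper":0.2},{"dx":0.033,"dy":0.001,"dz":-0.001,"wx":0.0,"wy":0.0,"wz":0.0,"gripper":0.2}]}}

```text
clock: 15.3
position: [546.8, 164.7, 150.4]
ee_rot: [-0.03, 0.706, 0.031, 0.707]
contact_force: [-0.3, -0.7, -0.1]
gripper_width: 34.3
```

```bash
python3 -c "
from h import *
zw('w13',(60,420,60,500),1.7)
plan([546.5,164,150],95)"
```

```text
tq [-0.01  0.    0.01]
pos [546.8 164.7 150.4] yang 94.9 q [ 5.760e-01  3.340e-01 -2.020e-01 -1.000e-03 -1.033e+00 -2.060e+00] F [-0.3 -0.7 -0.1] w 34.3 t 15.3
d(m) [ 0.078  -0.2911 -0.021 ] w [-1.6077e+02  1.3000e-01  1.0000e-01]
pos [546.7 164.6 150.4] yang 94.9 q [ 5.760e-01  3.340e-01 -2.030e-01 -1.000e-03 -1.033e+00 -2.060e+00] F [ 0.3  0.1 -0.3] w 34.1 t 15.35
d(m) [ 0.0004 -0.0006 -0.0003] w [-0.08  0.08 -0.08]
```

View pics/z_w13.png

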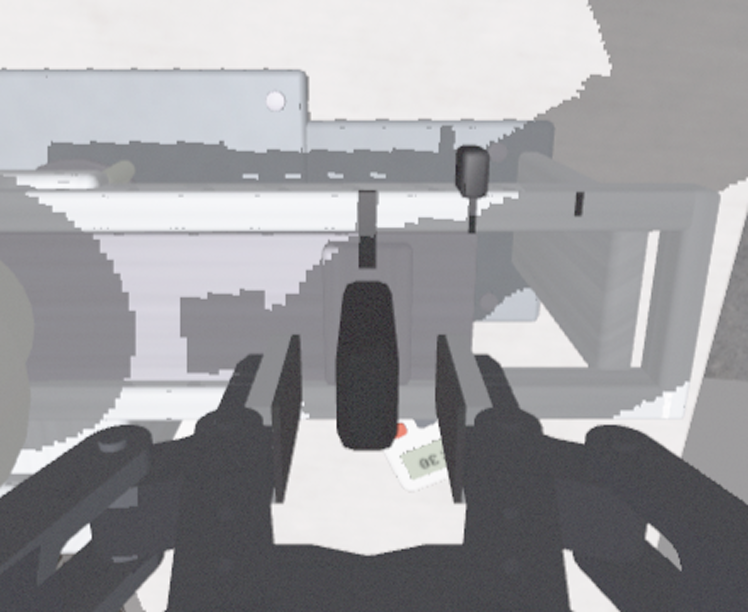

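Request:
{"api": "arm_command", "payload": {"rows": [{"dx":0.003,"dy":0.0,"dz":0.0,"wx":0.0,"wy":0.0,"wz":0.0,"gripper":0.2},{"dx":0.006,"dy":0.0,"dz":0.0,"wx":0.0,"wy":0.0,"wz":0.0,"gripper":0.2},{"dx":0.006,"dy":0.0,"dz":0.0,"wx":0.0,"wy":0.0,"wz":0.0,"gripper":0.5},{"dx":0.006,"dy":0.0,"dz":0.0,"wx":0.0,"wy":0.0,"wz":0.0,"gripper":1.0},{"dx":0.006,"dy":0.0,"dz":0.0,"wx":0.0,"wy":0.0,"wz":0.0,"gripper":1.0},{"dx":0.006,"dy":0.0,"dz":0.0,"wx":0.0,"wy":0.0,"wz":0.0,"gripper":1.0},{"dx":0.006,"dy":0.0,"dz":0.0,"wx":0.0,"wy":0.0,"wz":0.0,"gripper":1.0},{"dx":0.006,"dy":0.0,"dz":0.0,"wx":0.0,"wy":0.0,"wz":0.0,"gripper":1.0}]}}

```text
clock: 16.15
position: [546.5, 164.3, 144.2]
ee_rot: [-0.03, 0.706, 0.031, 0.707]
contact_force: [1.2, -0.8, -2.0]
gripper_width: 13.0
```

```bash
python3 -c "
from h import *
zw('w14',(60,420,60,500),1.7)"
```

```text
tq [-0.51 -0.04 -0.03]
pos [546.5 164.3 144.2] yang 94.9 q [ 0.576  0.34  -0.211 -0.    -1.019 -2.06 ] F [ 1.2 -0.8 -2. ] w 13.0 t 16.15
d(m) [ 0.0719 -0.2907 -0.0206] w [-1.6078e+02  8.0000e-02  4.0000e-02]
```

View pics/z_w14.png

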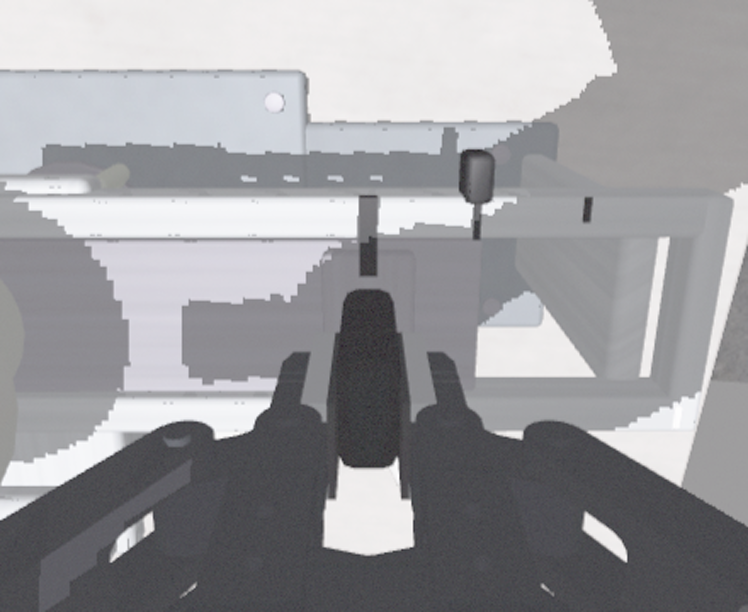

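Request:
{"api": "arm_command", "payload": {"rows": [{"dx":0.0,"dy":0.004,"dz":0.0,"wx":0.0,"wy":0.0,"wz":0.0,"gripper":1.0},{"dx":0.0,"dy":0.009,"dz":0.0,"wx":0.0,"wy":0.0,"wz":0.0,"gripper":1.0},{"dx":0.0,"dy":0.014,"dz":0.0,"wx":0.0,"wy":0.0,"wz":0.0,"gripper":1.0},{"dx":0.0,"dy":0.019,"dz":0.0,"wx":0.0,"wy":0.0,"wz":0.0,"gripper":1.0},{"dx":0.0,"dy":0.024,"dz":0.0,"wx":0.0,"wy":0.0,"wz":0.0,"gripper":1.0},{"dx":0.0,"dy":0.028,"dz":0.0,"wx":0.0,"wy":0.0,"wz":0.0,"gripper":1.0},{"dx":0.0,"dy":0.03,"dz":0.0,"wx":0.0,"wy":0.0,"wz":0.0,"gripper":1.0},{"dx":0.0,"dy":0.03,"dz":0.0,"wx":0.0,"wy":0.0,"wz":0.0,"gripper":1.0}]}}

```text
clock: 17.0
position: [544.0, 192.1, 144.2]
ee_rot: [-0.031, 0.707, 0.029, 0.706]
contact_force: [2.9, -8.8, -0.1]
gripper_width: 12.7
```

```bash
python3 -c "
from h import *
from bench import get_image
zw('w15',(60,420,60,500),1.7)
cv2.imwrite('pics/s15.png',get_image('scene')['img'][:,:,::-1])
plan([546.5,164,150],95)"
```

```text
tq [-2.28 -0.83  0.04]
pos [544.  192.1 144.2] yang 94.9 q [ 0.621  0.351 -0.195  0.003 -1.027 -2.108] F [ 2.9 -8.8 -0.1] w 12.7 t 17.0
d(m) [ 0.0731 -0.3183 -0.0203] w [-160.8    -0.23    0.  ]
pos [544.1 192.  144.2] yang 94.9 q [ 0.621  0.351 -0.195  0.003 -1.027 -2.108] F [ 2.6 -9.9 -1.1] w 13.0 t 17.1
d(m) [-0.0057 -0.0281  0.    ] w [-0.11 -0.02  0.16]
```

View pics/z_w15.png

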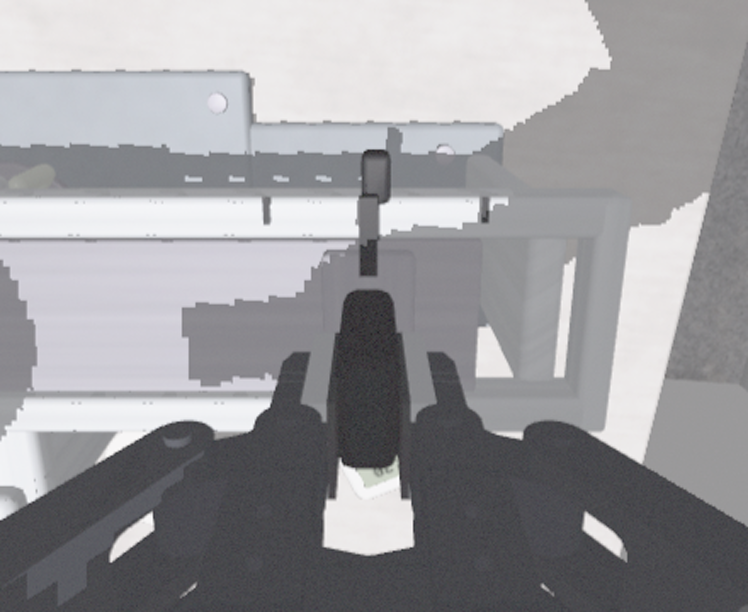

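View pics/s15.png

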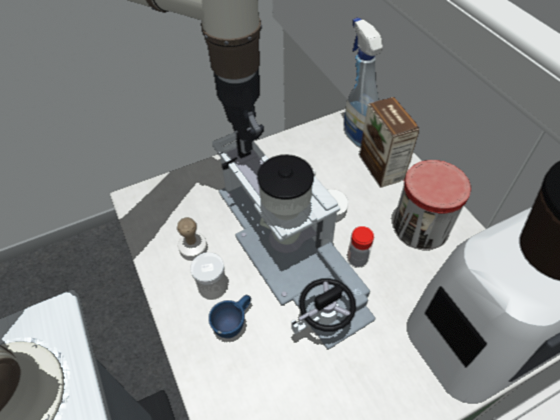

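Request:
{"api": "arm_command", "payload": {"rows": [{"dx":0.0,"dy":0.003,"dz":0.0,"wx":0.0,"wy":0.0,"wz":0.0,"gripper":1.0},{"dx":0.0,"dy":0.004,"dz":0.0,"wx":0.0,"wy":0.0,"wz":0.0,"gripper":1.0},{"dx":0.0,"dy":0.004,"dz":0.0,"wx":0.0,"wy":0.0,"wz":0.0,"gripper":1.0},{"dx":0.0,"dy":0.004,"dz":0.0,"wx":0.0,"wy":0.0,"wz":0.0,"gripper":1.0},{"dx":0.0,"dy":0.004,"dz":0.0,"wx":0.0,"wy":0.0,"wz":0.0,"gripper":1.0},{"dx":0.0,"dy":0.004,"dz":0.0,"wx":0.0,"wy":0.0,"wz":0.0,"gripper":1.0},{"dx":0.0,"dy":0.004,"dz":0.0,"wx":0.0,"wy":0.0,"wz":0.0,"gripper":1.0},{"dx":0.0,"dy":0.004,"dz":0.0,"wx":0.0,"wy":0.0,"wz":0.0,"gripper":1.0}]}}

```text
clock: 17.9
position: [543.9, 193.7, 144.2]
ee_rot: [-0.032, 0.707, 0.028, 0.706]
contact_force: [2.4, -9.6, -0.6]
gripper_width: 12.7
```

Request:
{"api": "arm_command", "payload": {"rows": [{"dx":0.0,"dy":0.002,"dz":0.0,"wx":0.0,"wy":0.0,"wz":0.0,"gripper":1.0},{"dx":0.0,"dy":0.002,"dz":0.0,"wx":0.0,"wy":0.0,"wz":0.0,"gripper":1.0},{"dx":0.0,"dy":0.002,"dz":0.0,"wx":0.0,"wy":0.0,"wz":0.0,"gripper":1.0},{"dx":0.0,"dy":0.002,"dz":0.0,"wx":0.0,"wy":0.0,"wz":0.0,"gripper":1.0},{"dx":0.0,"dy":0.002,"dz":0.0,"wx":0.0,"wy":0.0,"wz":0.0,"gripper":1.0},{"dx":0.0,"dy":0.002,"dz":0.0,"wx":0.0,"wy":0.0,"wz":0.0,"gripper":1.0},{"dx":0.0,"dy":0.002,"dz":0.0,"wx":0.0,"wy":0.0,"wz":0.0,"gripper":1.0},{"dx":0.0,"dy":0.002,"dz":0.0,"wx":0.0,"wy":0.0,"wz":0.0,"gripper":1.0}]}}

```text
clock: 18.7
position: [543.8, 193.5, 144.2]
ee_rot: [-0.033, 0.707, 0.026, 0.706]
contact_force: [3.1, -9.3, -1.7]
gripper_width: 13.2
```

```bash
python3 -c "
from h import *
from bench import get_image
zw('w16',(60,420,60,500),1.7)
im=get_image('top')['img'][:,:,::-1];cv2.imwrite('pics/t16.png',cv2.resize(im[140:310,170:390],None,fx=3.4,fy=3.4,interpolation=cv2.INTER_CUBIC))
im=get_image('scene')['img'][:,:,::-1];cv2.imwrite('pics/s16.png',cv2.resize(im[265:355,280:380],None,fx=6,fy=6,interpolation=cv2.INTER_CUBIC))
"
```

```text
tq [-1.95 -0.78  0.18]
pos [543.8 193.5 144.2] yang 94.8 q [ 0.626  0.353 -0.194  0.008 -1.03  -2.117] F [ 3.1 -9.3 -1.7] w 13.2 t 18.7
d(m) [ 0.0751 -0.3193 -0.0195] w [-1.609e+02 -7.400e-01 -4.000e-02]
```

View pics/z_w16.png

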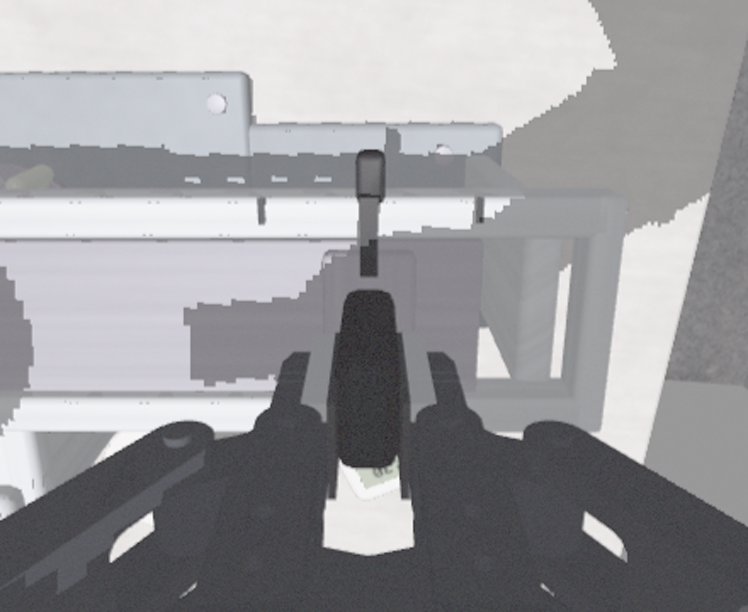

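View pics/t16.png

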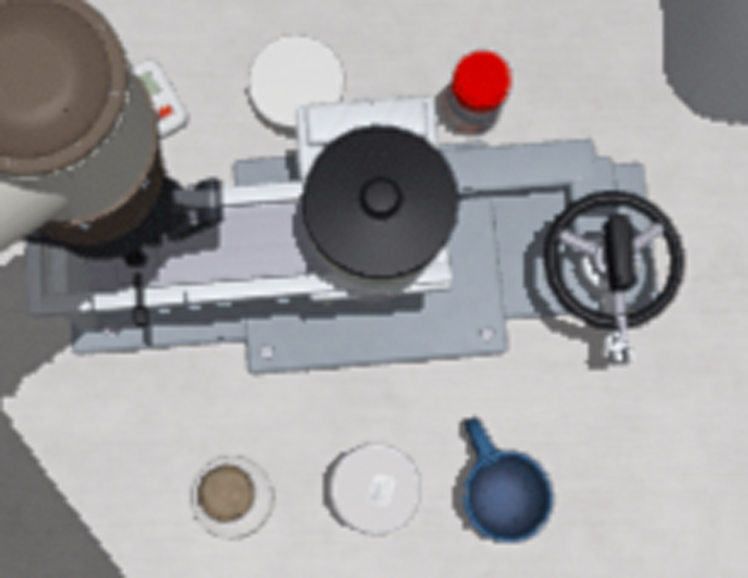

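View pics/s16.png

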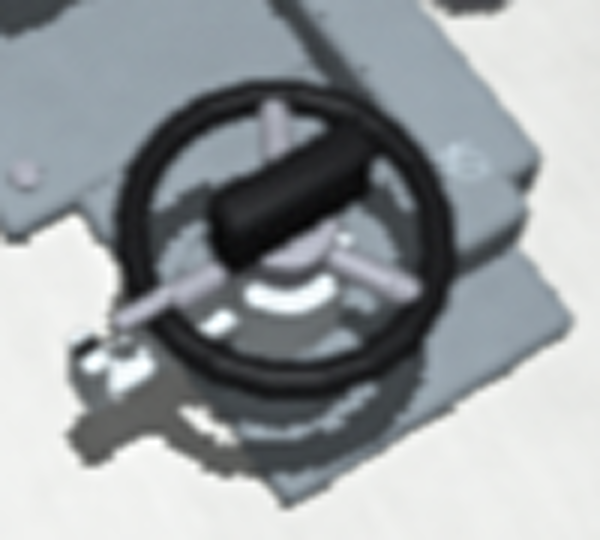

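```bash
python3 -c "
from bench import arm
s=arm.read_state();print(s['clock'],s['position'],s['contact_force'],s['gripper_width'],max(abs(s['joint_vel'])))
print(arm.job_done())"
```

```text
18.85 [543.84841591 193.46653225 144.16511871] [ 2.31130924 -9.62332551 -1.09698515] 13.467849472312336 0.0026892539269591912
the job is handed in; nothing more can be done
None
```

I turned the handwheel clockwise to its mark, then drew the shutter out to half travel. I handed the job in at about 18.9 s with the gripper still holding the shutter; no verdict was reported.

- **Handwheel:** it went about 1.9° past the mark, so I turned it back about 1.5° before letting go. After release the wrist picture showed the pointer in line with the mark. The last scene and top pictures still show it pointing at the mark.
- **Shutter:** the wrist picture shows its index finger level with the half-mark lug, within about 1 px. The tool moved about 29 mm along the rail from shut. It feels about 9.6 N of spring pull, the fingers are 13 mm apart on the handle, and the arm is still.
- **Bystanders:** all six look as they did at the start. I judged this by eye and did not measure it; the timer is partly hidden by the arm in the last pictures.
- **One check disagreed:** the first grasp on the wheel bar closed on nothing, at a TCP height of 92 mm. The pictures showed the real fingertips about 27 mm above the reported TCP, so both later grasps were set deeper. Both held at once.

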